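# Strip the bean cracker's shaft for washing

## Robot

A 6-joint arm with a two-finger parallel gripper is mounted at the origin on the work surface. World frame = base frame: x ahead of the robot, y to its left, z up, the work surface at z = 0. Lengths are in m, angles in rad, forces in N, time in s.
With the tool pointing down it reaches from about 0.25 to 0.775 m from the base axis. Payload 4 kg.
Tool frame: the origin (TCP) lies at the very end of the fingers, on their centre line; the grasp point (between the pads) lies 19 mm behind it; z points along the fingers, x is the direction in which the jaws open and shut, and the axes are right-handed (so a half turn about z gives the same grasp; the last joint's range is limited). The gripper opens to 94 mm and grips with 3 to 60 N. Pads are 16 mm wide; open, the fingers measure 119 mm over their backs; the gripper's body (75 mm by 177 mm) begins 78 mm behind the grasp point.
Start: joints at [-0.103, 0.087, 1.371, -0, 1.684, -0.103], TCP at [0.55, -0, 0.181] pointing down, gripper open.
Joint ranges: [-3.1, 3.1], [-0.76, 2.03], [0.27, 2.55], [-1.08, 4.22], [0.17, 2.65], [-2.57, 2.57]. Speed limits (rad/s): [2.79, 2.79, 3.14, 3.14, 3.14, 3.14].

## Interface

Orientations are given as a rotation vector (axis times angle).
In Python, from station import r gives the robot as it stands. The module is installed in compiled form; this text tells all that it offers.
- The arm moves only by the tool step_arm, never from a script. Its argument "motion" is text: rows parted by semicolons, each of 7 numbers parted by spaces: the shift along the world's x, y, z as a fraction of full scale, then the turn, a rotation vector about the world's x, y, z as a fraction of full scale, then the finger opening in mm, from 0 to 94. In form: tx ty tz rx ry rz gripper; .... A call has 1 to 8 rows; each row shifts and turns the commanded pose from where the row before left it; what a row does not reach is not made up. Full scale, the value 1, is 0.3 m for a shift and pi/2 rad for a turn. A row lasts 1/8 s, in which the tool goes at most 62.5 mm and 10.7 degrees, less where a joint would pass 70% of its speed; a pose out of reach is approached as far as the arm can. A call with a number of a shift or a turn outside -1 to 1 is refused whole. A call with a gripper value outside its range is refused whole. The fingers move at their own pace and stop on an object; "grip_force" is the grip in N (left out, the last holds). Time passes only in rows, so rows that do not move let the fingers close. It gives the time, the measured TCP pose, the force and the opening at its end, in the units of the state.
- r.read_state(): the state, without advancing time (a new reading comes with each control period).
- r.capture(name): name is "scene" or "side" or "wrist"; returns the picture (480x640x3 uint8, red, green, blue); there is no depth.
- r.camera_info(name): a dict with "K" (3x3 intrinsics, pixels), "R" (3x3) and "t" (3): a world point X has camera coordinates R X + t; the wrist camera has in their place "hand_eye" (4x4, takes a point from camera to tool coordinates, whose origin is the TCP and whose axes are the tool frame's). Camera axes: x right, y down, z forward; pixel columns grow to the right and rows downward; lengths in m; the calibration is good to about 2 mm. A picture is of the moment at which its call begins: read the wrist's pose just before it. camera_info takes no time and is no camera call.
- r.finish_job(): hands the job in, once; it reports no verdict.
The state is a dict: "clock": time; "joints": joint angles; "joint_velocities": joint speeds; "joint_torque": joint torques, N m; "tcp_pos": TCP position; "eef_rot": TCP orientation; "force": force on the tool from outside, world axes, zero at the start; "wrist_torque": the same for the moment, N m; "finger_gap": finger opening in m.
Only numpy, scipy, OpenCV 4.12 (cv2) and the standard library are available. Lean on these libraries where they do the work, as an engineer would, in place of code of your own. Each camera call takes 0.05 s, during which the arm holds its last target.

## Task

Clear the shaft of the small cocoa cracking mill: draw off the orange stop collar first, easing it past the retaining pin near the shaft's end, then the two square rings behind it, one at a time. As each comes off, rest it squarely on both rails of the draining rack, midway between them, its bore level and pointing along them. Do not wrench the shaft, set the parts down instead of dropping them, and leave the cocoa pod, the bowl and the brush where they are.

Things in the scene. Friction and masses are not known exactly. Their poses are not given: they have to be found in the camera images.
- mill: Green cracking mill, fixed, never moves. Origin on the table straight below the free end of its level shaft; z up, x along the shaft from the free end into the housing. The housing's front face is at x = 150 mm (a bearing cap 52 mm across stands 6 mm out of it); housing 84 mm wide, 256 mm high, 130 mm deep, with a funnel on top up to 302 mm.
- shaft_end (a point): Centre of the free end face of the brass shaft: 14 mm in diameter, level, axis 150 mm above the table, 150 mm long from here to the housing. Axes as the mill's (x into the housing). The shaft does not turn under hand forces.
- pin_root (a point): Point on the shaft's axis, 12 mm from the free end, where a steel retaining pin 6 mm thick stands out radially; axes as the mill's. The pin's tip is 12 mm off the axis (5 mm above the shaft's surface). It points straight up, to either side or anywhere between; this changes from run to run and is not measured: see it or feel it.
- chute_lip (a point): Middle of the lower outer edge of the aluminium feed chute, 258 mm above the table, at x = 105 mm of the mill. The chute, 40 mm wide, overhangs the shaft from here to the housing, so the innermost part cannot be grasped with an upright hand, only with a tool tilted about 23 to 45 degrees, its back leaning towards the shaft's free end.
- collar: Orange stop collar: square block 44 x 44 mm, 26 mm long, round bore 22 mm through its length, about 0.12 kg. Origin at its middle, x along the bore; it hangs loose just behind the pin, sides upright, axis 4 mm below the shaft's. It (and each ring) passes the pin only with its axis shifted 1 to 4 mm (best 3) off the shaft's axis towards the side where the pin points.
- spacer: Bright aluminium square ring: block 50 x 50 mm, 26 mm long, round bore 22 mm, about 0.14 kg. Origin at its middle, x along the bore, sides upright. Hangs on the shaft behind the collar, before or behind the breaker, about 14 mm of free shaft between neighbours.
- breaker: Dark steel square breaker ring, ridged above and below: block 56 x 56 mm, 26 mm long, round bore 22 mm, about 0.28 kg. Origin at its middle, x along the bore, sides upright. Hangs on the shaft behind the collar, before or behind the spacer.
- rack: Draining rack, fixed. Origin on the table below its middle, z up, x along its two steel rails: 6 mm thick, 200 mm long, at y = +-12 mm, tops 88 mm above the table, on end blocks 30 mm wide (x = +-97 mm), over a pan 230 x 100 x 16 mm. On both rails a part's axis is 110 (collar), 113 (spacer) or 116 mm (breaker) above the table. Room for three, e.g. at x = 62, 0, -62 mm.
- pod: Red half cocoa pod, 76 mm across, 96 mm high, standing on its cut face; origin at the centre of its underside. Bystander.
- bowl: White bowl, 100 mm across, 50 mm high; origin at the centre of its underside. Bystander.
- brush: Hand brush lying on the table between mill and rack, handle towards the robot; origin on its underside. Bystander.

How it is judged:
By the outcome, as a careful person would: the job done as asked, in the order asked, and still so for the second after the job is handed in, with the robot touching nothing.
It also fails if it takes over 72 s, if anything falls off the work surface, if the arm or the gripper's body presses on something with over 40 N, if the wrist force passes 120 N, or if a joint passes its speed limit or range.

## Working session

There is one attempt and no reset: what is moved stays moved. The work goes in short steps, Python scripts to look and compute and a tool call to move; the robot and the scene stay as the last step left them, time stands still between calls to the robot, and variables do not carry over. Pictures are saved under pics/ and viewed, and the job is handed in when it is done.

Besides the shell and the picture viewer there is one more tool, called after ">>>" as name(argument=value, ...) on one line, values as JSON. step_arm: Moves the arm, as the interface text tells. Shift numbers are shares of 0.3 m and turn numbers shares of pi/2 rad, none past 1 either way. Its arguments: {"type":"object","properties":{"motion":{"type":"string"},"grip_force":{"type":"number"}},"required":["motion"]}

```bash
mkdir -p pics; python3 - <<'E'
from station import r
import cv2
s=r.read_state(); print(s)
for n in ["scene","side","wrist"]:
    im=r.capture(n); cv2.imwrite(f"pics/{n}0.png",im[:,:,::-1]); print(n,r.camera_info(n))
E
```

```text
{'clock': 0.0, 'joints': array([-1.03114207e-01,  8.79318060e-02,  1.37222190e+00, -1.71225256e-05,
        1.68359728e+00, -1.03096094e-01]), 'joint_velocities': array([ 8.63979673e-04, -1.70242808e-05,  2.21581055e-03, -1.61823338e-03,
        1.87102940e-04,  1.63307853e-04]), 'joint_torque': array([ 1.28542815e-03, -3.40182602e+01, -3.02423716e+01,  7.18220207e-02,
        3.29729996e-02, -1.13141955e-04]), 'tcp_pos': array([5.49407196e-01, 4.25014151e-05, 1.80233328e-01]), 'eef_rot': array([-3.14138563e+00,  3.14485248e-05,  3.37481896e-03]), 'force': array([ 0.13627243, -1.08446706,  0.02104548]), 'wrist_torque': array([-0.03851657,  0.04055721, -0.02220925]), 'finger_gap': 0.09399215916391085}
scene {'K': array([[523.83043961,   0.        , 325.33522713],
       [  0.        , 523.83043961, 235.42367991],
       [  0.        ,   0.        ,   1.        ]]), 'R': array([[-0.76823274,  0.64013338, -0.00690683],
       [ 0.52191953,  0.62004224, -0.58578803],
       [-0.37069994, -0.45362636, -0.81043487]]), 't': array([ 0.4190896 , -0.19394929,  1.52510283])}
side {'K': array([[
[... 168 characters left out ...]
994, -0.47328764,  0.00563242],
       [-0.31892643,  0.58471367, -0.74591947],
       [ 0.34974112, -0.65886928, -0.66601232]]), 't': array([0.50476944, 0.32607963, 1.30107223])}
wrist {'K': array([[375.76059459,   0.        , 316.81165702],
       [  0.        , 375.76059459, 236.48100933],
       [  0.        ,   0.        ,   1.        ]]), 'hand_eye': array([[ 9.99999967e-01,  2.31811806e-04,  1.09369182e-04,
         1.29352525e-03],
       [-2.53358877e-04,  9.58596032e-01,  2.84769351e-01,
        -8.44771700e-02],
       [-3.88279663e-05, -2.84769369e-01,  9.58596059e-01,
        -2.04056287e-01],
       [ 0.00000000e+00,  0.00000000e+00,  0.00000000e+00,
         1.00000000e+00]])}
```

View pics/scene0.png

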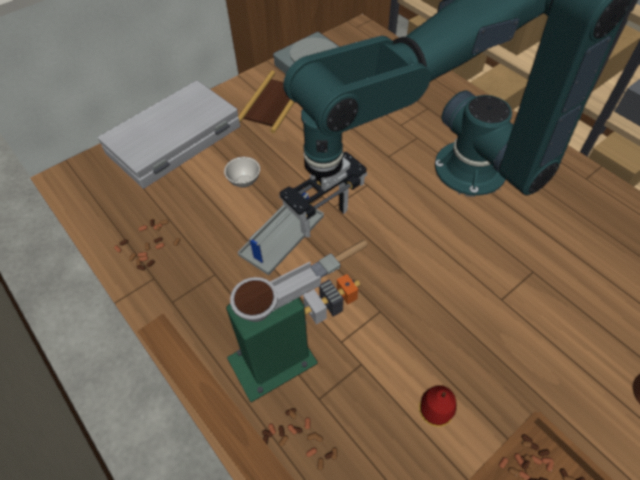

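View pics/side0.png

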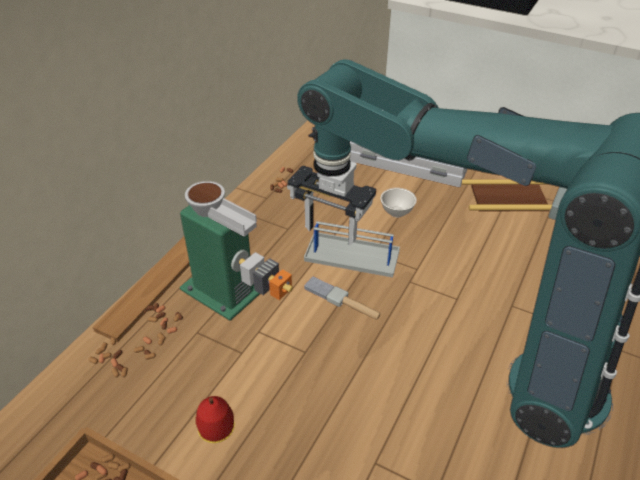

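View pics/wrist0.png

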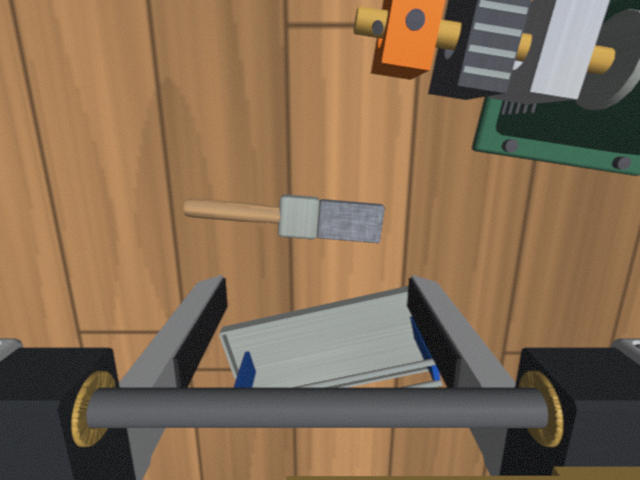

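```bash
cat > h.py <<'E'
import numpy as np, cv2
from scipy.spatial.transform import Rotation as Ro
from station import r
def cam(name,s=None):
    i=r.camera_info(name); K=i['K']
    if name=='wrist':
        s=s or r.read_state()
        T=np.eye(4);T[:3,:3]=Ro.from_rotvec(s['eef_rot']).as_matrix();T[:3,3]=s['tcp_pos']
        C=np.linalg.inv(T@i['hand_eye']); return K,C[:3,:3],C[:3,3]
    return K,i['R'],i['t']
def ray(c,px):
    K,R,t=c; d=R.T@np.linalg.solve(K,[px[0],px[1],1]); return -R.T@t,d/np.linalg.norm(d)
def plane(c,px,z):
    o,d=ray(c,px); return o+d*(z-o[2])/d[2]
def tri(*obs):
    A=np.zeros((3,3));b=np.zeros(3);L=[]
    for c,p in obs:
        o,d=ray(c,p);P=np.eye(3)-np.outer(d,d);A+=P;b+=P@o;L.append((o,P))
    X=np.linalg.solve(A,b); return X,[round(1000*np.linalg.norm(P@(X-o)),2) for o,P in L]
def proj(c,X):
    K,R,t=c; p=K@(R@np.asarray(X)+t); return p[:2]/p[2]
def crop(im,u0,v0,u1,v1,k,name):
    cv2.imwrite(name,cv2.resize(im[v0:v1,u0:u1,::-1],None,fx=k,fy=k,interpolation=cv2.INTER_CUBIC))
E
python3 - <<'E'
from h import *
a=cv2.imread("pics/scene0.png")[:,:,::-1];b=cv2.imread("pics/side0.png")[:,:,::-1];w=cv2.imread("pics/wrist0.png")[:,:,::-1]
A=cv2.resize(a[200:330,230:380,::-1],None,fx=5,fy=4.6);cv2.imwrite("pics/a1.png",cv2.resize(a[200:320,220:380,::-1],None,fx=5,fy=5,interpolation=cv2.INTER_CUBIC))
crop(b,180,210,400,310,3.6,"pics/b1.png"); crop(w,340,0,640,200,2.6,"pics/w1.png")
E
```

```text
(no output)
```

View pics/a1.png

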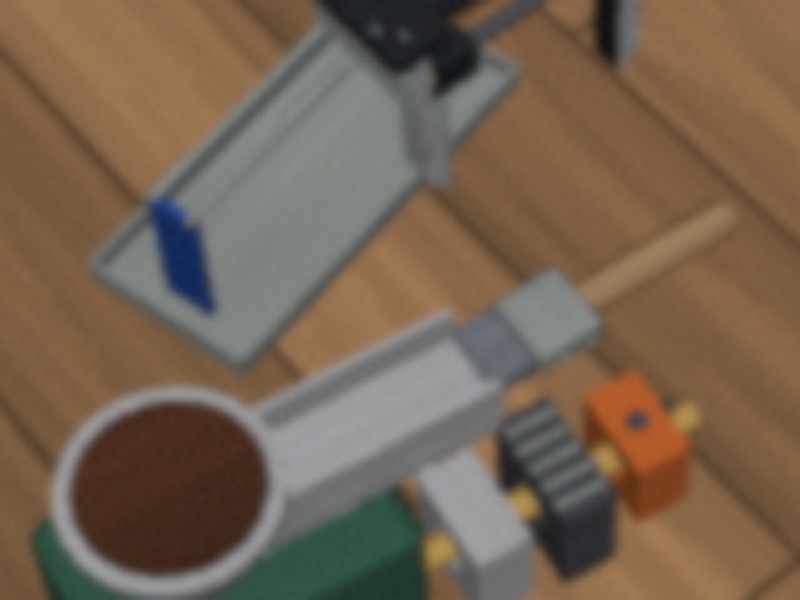

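View pics/b1.png

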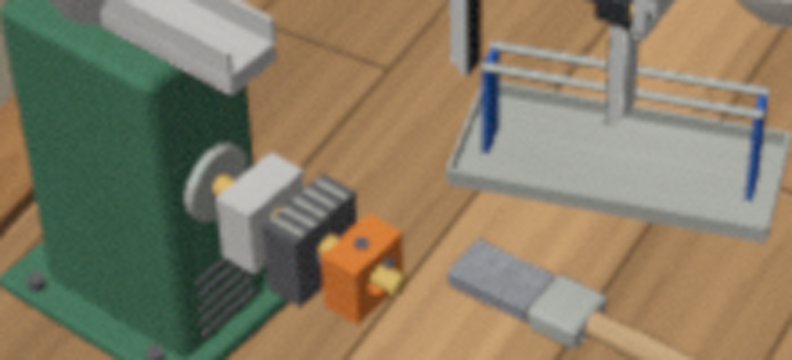

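View pics/w1.png

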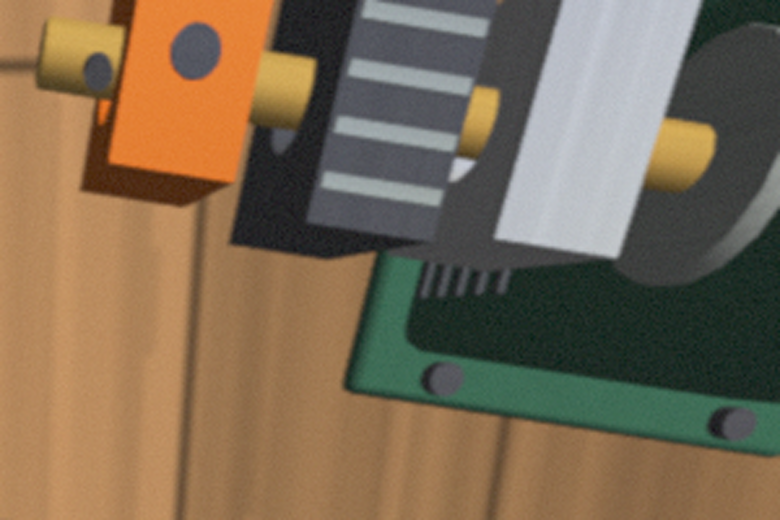

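```bash
python3 - <<'E'
from h import *
sc,si=cam('scene'),cam('side')
print(ray(sc,(0,0))[0],ray(si,(0,0))[0])
E=tri((sc,(220+690/5,200+415/5)),(si,(180+390/3.6,210+283/3.6))); print('end',E)
w=cam('wrist')
print('wrist end z.15', plane(w,(340+42/2.6,50/2.6),.15), 'root', plane(w,(340+715/2.6,155/2.6),.15))
print('rack far block', tri((sc,(220+165/5,200+205/5)),(si,(180+490/3.6,210+50/3.6))))
print('pan corner', plane(sc,(220+240/5,200+368/5),.0),plane(sc,(220+95/5,200+265/5),.016),plane(sc,(220+517/5,200+68/5),.016))
for p in [(225,332),(408,288),(440,385)]: print(plane(w,p,.016))
E
```

```text
[0.98853981 0.54381036 1.12527792] [0.09360328 0.90547445 1.10691622]
end (array([0.571981  , 0.14339763, 0.15395378]), [np.float64(1.33), np.float64(1.33)])
wrist end z.15 [0.57265486 0.14078688 0.15      ] root [0.72093804 0.1202454  0.15      ]
rack far block (array([ 0.6585308 , -0.13824708,  0.08613313]), [np.float64(0.02), np.float64(0.02)])
pan corner [ 0.66037494 -0.08789738  0.        ] [ 0.68534901 -0.17656044  0.016     ] [ 0.43869406 -0.13618065  0.016     ]
[ 0.44899208 -0.13530108  0.016     ]
[ 0.64783064 -0.08214056  0.016     ]
[ 0.69334149 -0.20427236  0.016     ]
```

>>> step_arm(motion="0 -0.2 0.15 0 0 0 94; 0 -0.2 0.15 0 0 0 94; 0 0 0 0 0 0 94; 0 0 0 0 0 0 94")

```text
clock: 0.65
tcp_pos: [0.5497, -0.0996, 0.2554]
eef_rot: [-3.141, 0.0, 0.002]
force: [0.4, 0.5, -1.2]
finger_gap: 0.0942
```

```bash
python3 - <<'E'
from h import *
s=r.read_state();im=r.capture('wrist');c=cam('wrist',s);np.savez('w2.npz',im=im,R=c[1],t=c[2],K=c[0]);cv2.imwrite("pics/w2.png",im[:,:,::-1]);print(s['tcp_pos'],s['clock'])
im=r.capture('side');cv2.imwrite("pics/side2.png",im[:,:,::-1])
im=r.capture('scene');cv2.imwrite("pics/scene2.png",im[:,:,::-1])
E
```

```text
[ 0.54973451 -0.09962831  0.25541433] 0.65
```

View pics/w2.png

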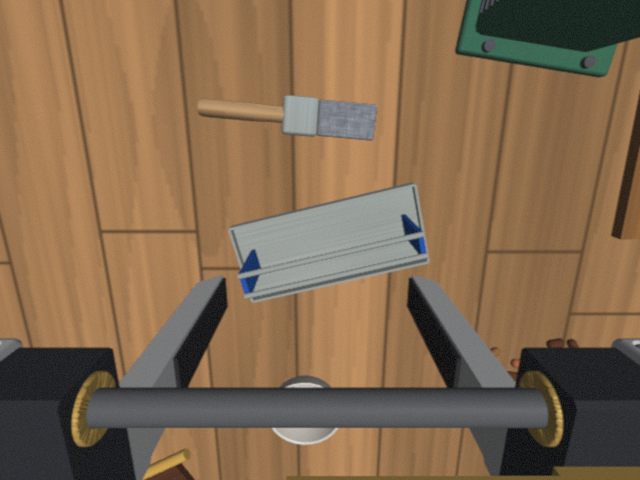

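>>> step_arm(motion="0 0.2 0 0 0 0 94; 0 0.2 0 0 0 0 94; 0 0.2 0 0 0 0 94; 0 0.2 0 0 0 0 94; 0 0 0 0 0 0 94; 0 0 0 0 0 0 94")

```text
clock: 1.55
tcp_pos: [0.5494, 0.1405, 0.2555]
eef_rot: [3.141, 0.003, -0.002]
force: [-0.1, -1.0, -0.3]
finger_gap: 0.0941
```

```bash
python3 - <<'E'
from h import *
s=r.read_state();im=r.capture('wrist');c=cam('wrist',s);np.savez('w3.npz',im=im,R=c[1],t=c[2],K=c[0]);cv2.imwrite("pics/w3.png",im[:,:,::-1]);print(s['tcp_pos'],s['clock'])
im=r.capture('side');cv2.imwrite("pics/side3.png",im[:,:,::-1])
im=r.capture('scene');cv2.imwrite("pics/scene3.png",im[:,:,::-1])
E
```

```text
[0.54937443 0.1405232  0.25550545] 1.55
```

View pics/w3.png

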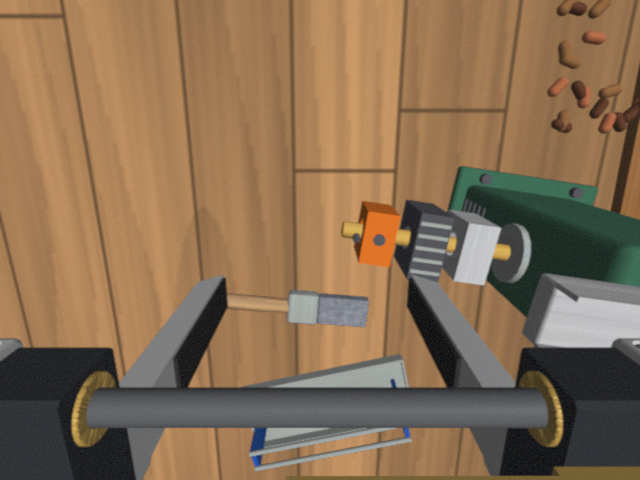

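```bash
python3 - <<'E'
from h import *
w=np.load('w3.npz')['im']; crop(w,330,180,540,300,3.8,"pics/w3c.png")
w=np.load('w2.npz')['im']; crop(w,220,170,440,310,3.6,"pics/w2c.png")
b=cv2.imread("pics/side3.png")[:,:,::-1]; crop(b,290,200,420,290,6,"pics/b3c.png")
crop(cv2.imread("pics/side2.png")[:,:,::-1],200,220,320,310,6.5,"pics/b2c.png")
E
```

```text
(no output)
```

View pics/w3c.png

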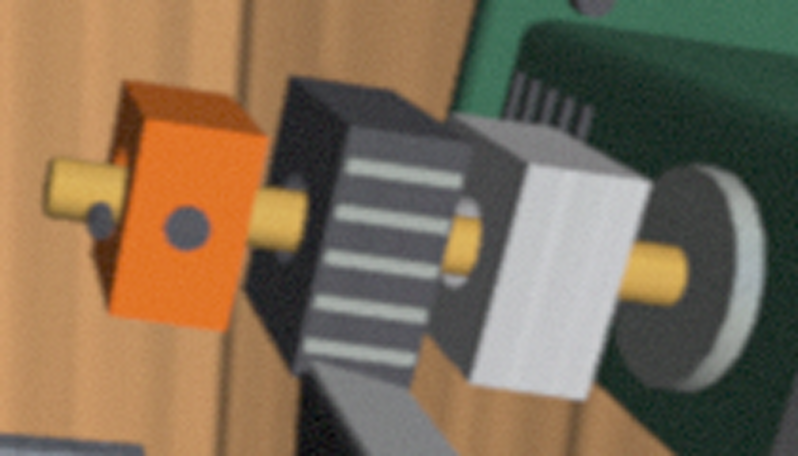

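View pics/w2c.png

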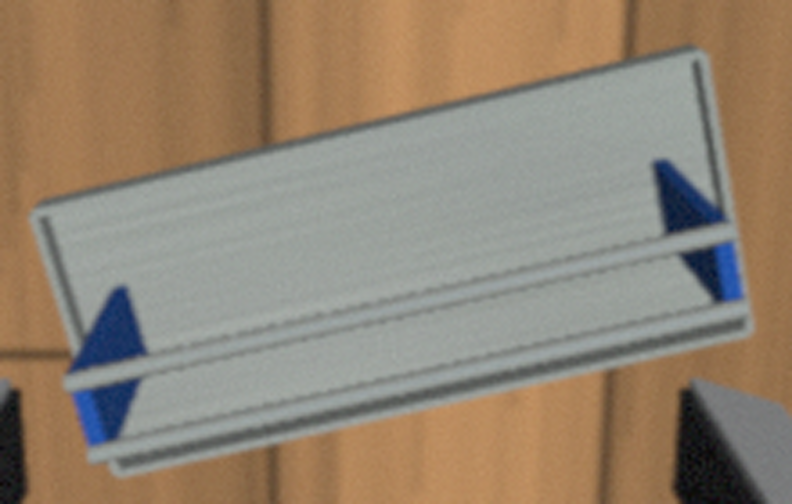

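View pics/b3c.png

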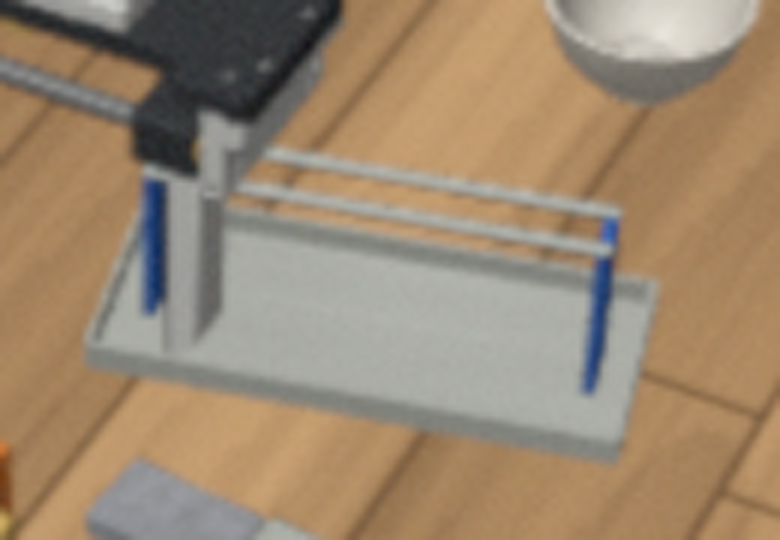

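View pics/b2c.png

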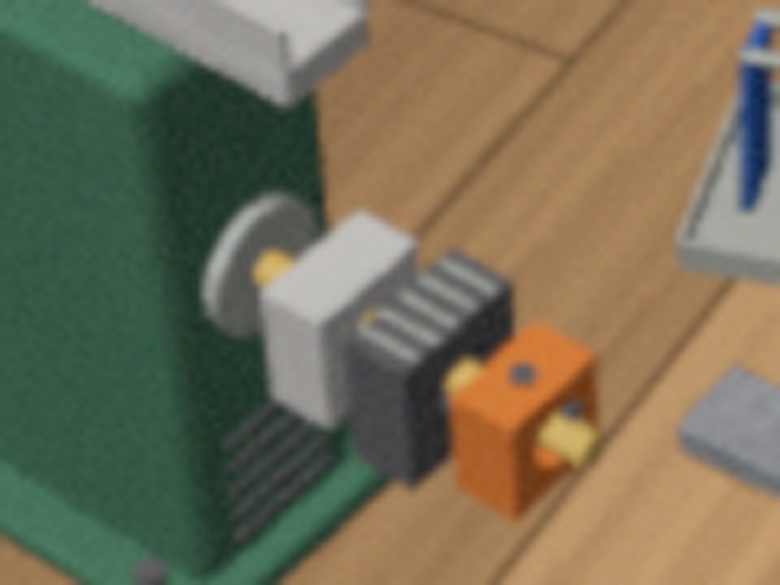

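```bash
cat > m.py <<'E'
from h import *
K=np.load('w3.npz')['K']
d=np.load('w3.npz');w3=(d['K'],d['R'],d['t']);d=np.load('w2.npz');w2=(d['K'],d['R'],d['t'])
he=r.camera_info('wrist')['hand_eye']
T=np.eye(4);T[:3,:3]=Ro.from_rotvec([-3.14138563e+00,3.14485248e-05,3.37481896e-03]).as_matrix();T[:3,3]=[5.49407196e-01,4.25014151e-05,1.80233328e-01]
C=np.linalg.inv(T@he);w0=(K,C[:3,:3],C[:3,3]);sc,si=cam('scene'),cam('side')
f=lambda x,y,u,v,k:(u+x/k,v+y/k)
W3=lambda x,y:f(x,y,330,180,3.8); W2=lambda x,y:f(x,y,220,170,3.6); W1=lambda x,y:f(x,y,340,0,2.6)
B3=lambda x,y:f(x,y,290,200,6);B2=lambda x,y:f(x,y,200,220,6.5);B1=lambda x,y:f(x,y,180,210,3.6);A1=lambda x,y:f(x,y,220,200,5)
E
python3 - <<'E'
from m import *
np.set_printoptions(precision=4,suppress=True)
print('pin',tri((w3,W3(101,220)),(w0,W1(97,70))),tri((w3,W3(101,220)),(w0,W1(97,70)),(si,B2(573,408))))
print('end w',tri((w3,W3(50,188)),(w0,W1(45,53)))); print('end all',tri((w3,W3(50,188)),(w0,W1(45,53)),(si,B2(583,443)),(sc,A1(692,413))))
n3=np.cross(ray(w3,W3(52,188))[1],ray(w3,W3(680,274))[1]);n0=np.cross(ray(w0,W1(45,53))[1],ray(w0,W1(690,156))[1])
d=np.cross(n3,n0);d/=np.linalg.norm(d);print('dir',d,np.degrees(np.arctan2(d[1],d[0])))
for nm,a,b in [('p left',W2(68,383),B1(485,68)),('p right',W2(735,230),None)]:pass
# rails: low-x end = wrist left, side right
print('rail+ lo',tri((w2,W2(68,383)),(si,B3(612,249))));print('rail- lo',tri((w2,W2(92,455)),(si,B3(618,212))))
print('rail+ hi',tri((w2,W2(735,230)),(si,B1(487,68))));print('rail- hi',tri((w2,W2(742,308)),(si,B1(493,47))))
for q in [(68,383),(92,455),(735,230),(742,308)]: print(plane(w2,W2(*q),.085))
# collar corners top: w3 & w1
# top face corners collar: w3c (150,122),(265,133),(225,330),(110,313)
P=[plane(w3,W3(*q),.168) for q in [(150,122),(265,133),(225,330),(110,313)]];print('collar top',P,np.mean(P,0))
P=[plane(w3,W3(*q),.171) for q in [(525,165),(650,183),(585,400),(470,380)]];print('spacer top',P,np.mean(P,0))
P=[plane(w3,W3(*q),.174) for q in [(350,125),(472,145)]];print('breaker top',P)
E
```

```text
pin (array([0.5834, 0.1347, 0.1597]), [np.float64(0.35), np.float64(0.35)]) (array([0.5822, 0.1341, 0.1578]), [np.float64(1.71), np.float64(1.48), np.float64(2.98)])
end w (array([0.5729, 0.1397, 0.1518]), [np.float64(0.01), np.float64(0.01)])
end all (array([0.5716, 0.1405, 0.1527]), [np.float64(1.33), np.float64(1.59), np.float64(0.85), np.float64(2.32)])
dir [ 0.9902 -0.1393 -0.0051] -8.006430903724494
rail+ lo (array([ 0.4648, -0.1744,  0.0799]), [np.float64(1.67), np.float64(1.67)])
rail- lo (array([ 0.4713, -0.1977,  0.0798]), [np.float64(0.94), np.float64(0.94)])
rail+ hi (array([ 0.6594, -0.1262,  0.0795]), [np.float64(4.51), np.float64(4.51)])
rail- hi (array([ 0.6658, -0.1506,  0.0774]), [np.float64(2.73), np.float64(2.73)])
[ 0.4672 -0.1709  0.085 ]
[ 0.4731 -0.1944  0.085 ]
[ 0.6622 -0.1234  0.085 ]
[ 0.6662 -0.1471  0.085 ]
collar top [array([0.5923, 0.1586, 0.168 ]), array([0.6165, 0.1563, 0.168 ]), array([0.6107, 0.1122, 0.168 ]), array([0.5854, 0.1161, 0.168 ])] [0.6012 0.1358 0.168 ]
spacer top [array([0.6705, 0.1503, 0.171 ]), array([0.6971, 0.1465, 0.171 ]), array([0.6898, 0.0972, 0.171 ]), array([0.6642, 0.1018, 0.171 ])] [0.6804 0.1239 0.171 ]
breaker top [array([0.6324, 0.1594, 0.174 ]), array([0.6579, 0.1553, 0.174 ])]
```

```bash
cat >> h.py <<'E'
def Rt(yaw,tilt):
    y,t=np.radians([yaw,tilt]); mx=np.array([np.cos(y),np.sin(y),0]); my=np.array([-np.sin(y),np.cos(y),0]); z=np.sin(t)*mx-np.cos(t)*np.array([0,0,1])
    return np.c_[my,np.cross(z,my),z]
def plan(pos,yaw,tilt,s=None):
    """total shift (units) and turn (units) to reach TCP pos"""
    s=s or r.read_state(); R=Ro.from_rotvec(s['eef_rot']).as_matrix()
    w=Ro.from_matrix(Rt(yaw,tilt)@R.T).as_rotvec(); d=np.asarray(pos)-s['tcp_pos']
    np.set_printoptions(precision=4,suppress=True)
    print('shift u',d/.3,'turn u',w/(np.pi/2),'minrows',np.linalg.norm(d)/.0625,np.degrees(np.linalg.norm(w))/10.7)
def tcp_for(part,tilt,yaw):   # TCP so that grasp point sits at part centre
    return np.asarray(part)+.019*Rt(yaw,tilt)[:,2]
E
python3 - <<'E'
from h import *
mx=np.array([.990,-.139,0]); plan(np.array([.5725,.140,.21])-.06*mx,-8,30)
E
```

```text
shift u [-0.123   0.0316 -0.1539] turn u [-0.2738 -0.2379  0.8898] minrows 0.9576642406290778 8.082498965058063
```

>>> step_arm(motion="-0.0123 0.003 0 -0.0274 -0.0238 0.089 94; -0.0123 0.003 0 -0.0274 -0.0238 0.089 94; -0.0123 0.003 0 -0.0274 -0.0238 0.089 94; -0.0123 0.003 0 -0.0274 -0.0238 0.089 94; -0.0123 0.003 0 -0.0274 -0.0238 0.089 94; -0.0123 0.003 -0.05 -0.0274 -0.0238 0.089 94; -0.0123 0.003 -0.05 -0.0274 -0.0238 0.089 94; -0.0123 0.003 -0.05 -0.0274 -0.0238 0.089 94")

```text
clock: 2.7
tcp_pos: [0.5205, 0.1459, 0.2112]
eef_rot: [2.346, 1.503, 0.403]
force: [-0.4, 0.9, 0.3]
finger_gap: 0.0938
```

>>> step_arm(motion="-0.0123 0.003 0 -0.0274 -0.0238 0.089 94; -0.0123 0.003 0 -0.0274 -0.0238 0.089 94; 0 0 0 0 0 0 94; 0 0 0 0 0 0 94")

```text
clock: 3.2
tcp_pos: [0.5136, 0.1483, 0.212]
eef_rot: [2.044, 1.774, 0.476]
force: [-0.3, 0.2, -0.5]
finger_gap: 0.0936
```

```bash
python3 - <<'E'
from h import *
s=r.read_state();im=r.capture('wrist');c=cam('wrist',s);np.savez('w4.npz',im=im,R=c[1],t=c[2],K=c[0]);cv2.imwrite("pics/w4.png",im[:,:,::-1]);print(s['tcp_pos'],s['clock'],s['joints'],proj(c,[.5725,.14,.15]))
R=Ro.from_rotvec(s['eef_rot']).as_matrix();print(R,Rt(-8,30))
E
```

```text
[0.5136138  0.14826111 0.21198011] 3.2 [ 0.3359041  -0.31913982  1.77448839 -0.24647665  1.22194027 -1.06409926] [315.10951536 256.91809067]
[[ 1.40573883e-01  8.57293094e-01  4.95265115e-01]
 [ 9.90070101e-01 -1.21934952e-01 -6.99504263e-02]
 [ 4.22110666e-04  5.00180385e-01 -8.65921130e-01]] [[ 0.1391731   0.8575973   0.49513403]
 [ 0.99026807 -0.12052744 -0.06958655]
 [ 0.          0.5        -0.8660254 ]]
```

View pics/w4.png

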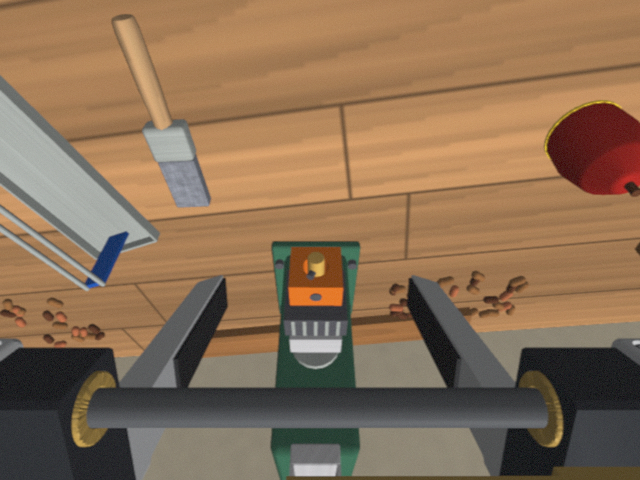

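```bash
python3 - <<'E'
from h import *
w=np.load('w4.npz')['im']; crop(w,270,235,360,315,7.5,"pics/w4c.png")
E
```

```text
(no output)
```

View pics/w4c.png

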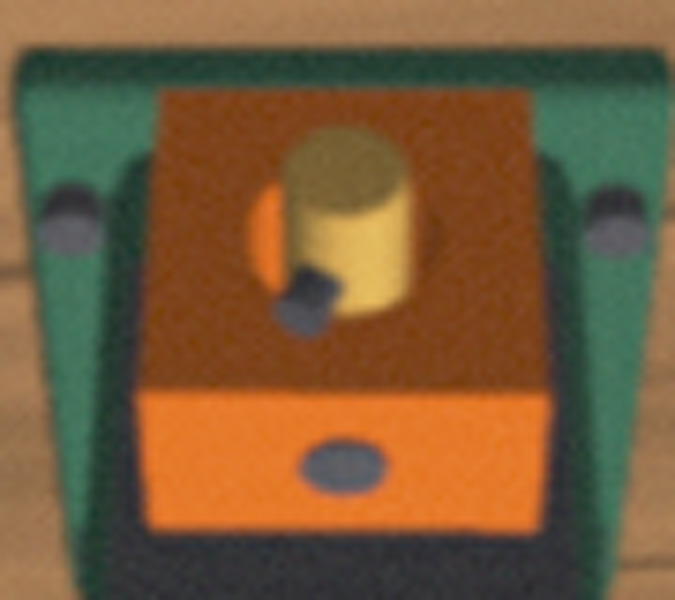

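>>> step_arm(motion="0.081 -0.0115 -0.0687 0 0 0 94; 0.081 -0.0115 -0.0687 0 0 0 94; 0.081 -0.0115 -0.0687 0 0 0 80; 0.081 -0.0115 -0.0687 0 0 0 60; 0 0 0 0 0 0 52; 0 0 0 0 0 0 52; 0 0 0 0 0 0 52", grip_force=20)

```text
clock: 4.12
tcp_pos: [0.6106, 0.1356, 0.1306]
eef_rot: [2.04, 1.777, 0.478]
force: [0.5, 0.7, 0.7]
finger_gap: 0.052
```

```bash
python3 - <<'E'
from h import *
s=r.read_state();im=r.capture('wrist');c=cam('wrist',s);np.savez('w5.npz',im=im,R=c[1],t=c[2],K=c[0]);crop(im,190,200,450,395,3,"pics/w5.png");print(s['tcp_pos'],s['clock'],s['force'],s['finger_gap'])
plan(tcp_for([.6012,.1358,.146],30,-8),-8,30,s)
E
```

```text
[0.61063624 0.13561728 0.1306022 ] 4.125 [0.50068929 0.73990939 0.71667871] 0.052043404914073534
shift u [-0.0001 -0.0038 -0.0035] turn u [-0.      0.0012 -0.0013] minrows 0.024867891667448905 0.015362505468512788
```

View pics/w5.png

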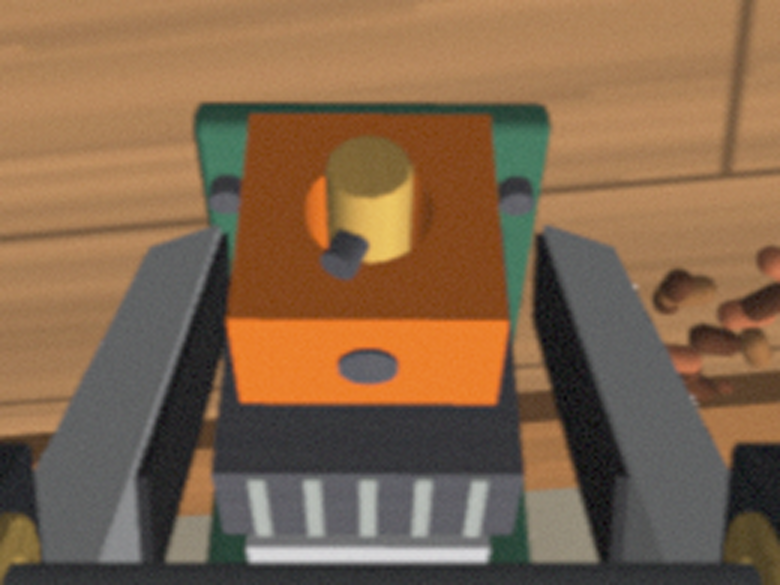

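>>> step_arm(motion="0 -0.0045 -0.003 0 0 0 52; 0 0 0 0 0 0 46; 0 0 0 0 0 0 44.5; 0 0 0 0 0 0 43.5; 0 0 0 0 0 0 42; 0 0 0 0 0 0 40; 0 0 0 0 0 0 40", grip_force=20)

```text
clock: 5.05
tcp_pos: [0.6104, 0.1337, 0.1282]
eef_rot: [2.041, 1.778, 0.476]
force: [-1.3, -1.2, -0.6]
finger_gap: 0.044
```

```bash
python3 - <<'E'
from h import *
s=r.read_state();im=r.capture('wrist');crop(im,190,200,450,395,3,"pics/w6.png");print(s['tcp_pos'],s['clock'],s['force'],s['wrist_torque'],s['finger_gap'])
plan(tcp_for([.6012,.1358,.146],30,-8),-8,30,s)
E
```

```text
[0.61035531 0.13372189 0.12821127] 5.05 [-1.33495505 -1.21924201 -0.60486698] [-0.0818745   0.19017912 -0.13645863] 0.044043963332359055
shift u [0.0008 0.0025 0.0044] turn u [ 0.0005 -0.0001 -0.0011] minrows 0.024866091676153203 0.010501457004250248
```

View pics/w6.png

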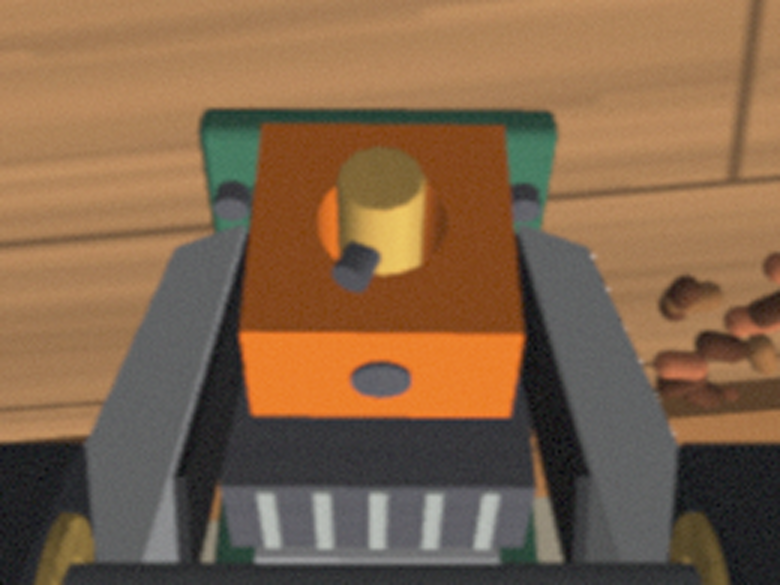

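>>> step_arm(motion="0 -0.0013 0.0075 0 0 0 40; 0 -0.0013 0.0075 0 0 0 40; 0 -0.0013 0.0075 0 0 0 40; 0 0 0 0 0 0 40; 0 0 0 0 0 0 40", grip_force=25)

```text
clock: 5.72
tcp_pos: [0.6103, 0.1327, 0.1347]
eef_rot: [2.041, 1.778, 0.476]
force: [-0.4, -0.5, -0.8]
finger_gap: 0.0441
```

```bash
python3 - <<'E'
from h import *
s=r.read_state();im=r.capture('wrist');crop(im,240,200,410,320,4.7,"pics/w7.png");print(s['tcp_pos'],s['clock'],s['force'],s['wrist_torque'],s['finger_gap'])
E
```

```text
[0.61027425 0.13268966 0.13473719] 5.725 [-0.44081318 -0.5065293  -0.79607688] [0.15568585 0.2725849  0.01353962] 0.044135485270375995
```

View pics/w7.png

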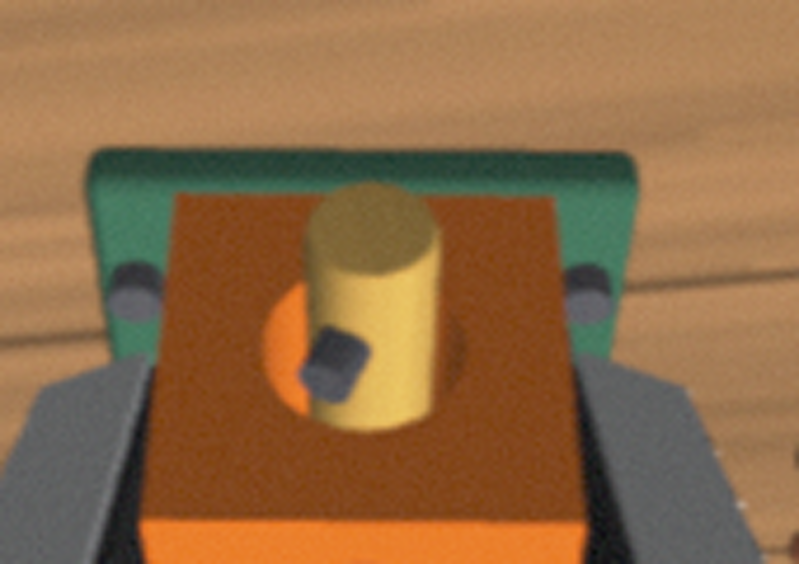

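>>> step_arm(motion="-0.0066 0.0009 0 0 0 0 40; -0.0066 0.0009 0 0 0 0 40; -0.0066 0.0009 0 0 0 0 40; 0 0 0 0 0 0 40")

```text
clock: 6.28
tcp_pos: [0.6042, 0.1336, 0.1349]
eef_rot: [2.041, 1.778, 0.476]
force: [-0.5, 0.4, -0.5]
finger_gap: 0.0434
```

```bash
python3 - <<'E'
from h import *
s=r.read_state();im=r.capture('wrist');crop(im,240,200,410,320,4.7,"pics/w8.png");print(s['tcp_pos'],s['clock'],s['force'],s['wrist_torque'],s['finger_gap'])
E
```

```text
[0.60422342 0.13355608 0.13486088] 6.275 [-0.51260869  0.44529954 -0.52738591] [ 0.10186727  0.25045106 -0.0025755 ] 0.04344279935024132
```

View pics/w8.png

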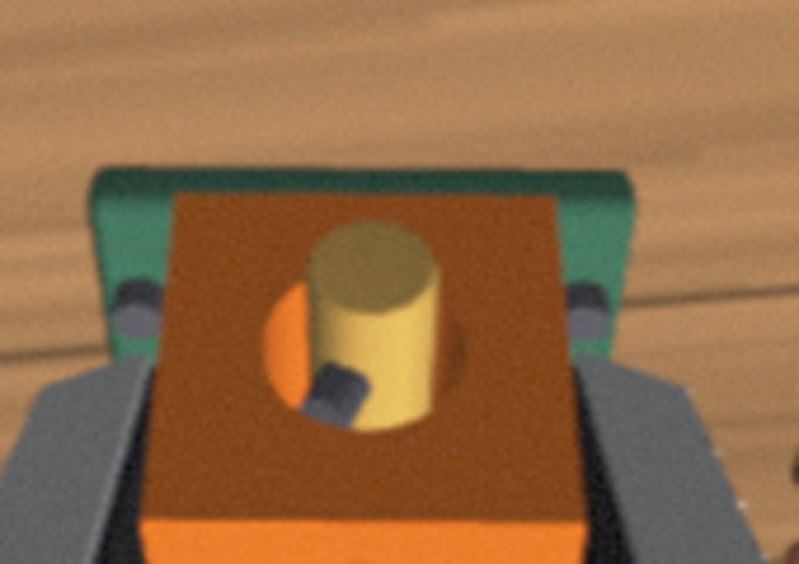

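>>> step_arm(motion="-0.0132 0.0019 0 0 0 0 40; -0.0132 0.0019 0 0 0 0 40; -0.0132 0.0019 0 0 0 0 40; -0.0132 0.0019 0 0 0 0 40; -0.0132 0.0019 0 0 0 0 40; 0 0 0 0 0 0 40")

```text
clock: 7.08
tcp_pos: [0.5843, 0.1364, 0.1349]
eef_rot: [2.041, 1.778, 0.476]
force: [0.5, 0.5, -1.9]
finger_gap: 0.0438
```

```bash
python3 - <<'E'
from h import *
s=r.read_state();im=r.capture('wrist');crop(im,240,200,410,320,4.7,"pics/w9.png");print(s['tcp_pos'],s['clock'],s['force'],s['wrist_torque'],s['finger_gap'])
E
```

```text
[0.58432409 0.13644014 0.1348551 ] 7.075 [ 0.52103922  0.47834123 -1.86406727] [0.16533252 0.2284233  0.01819768] 0.043770492489772723
```

View pics/w9.png

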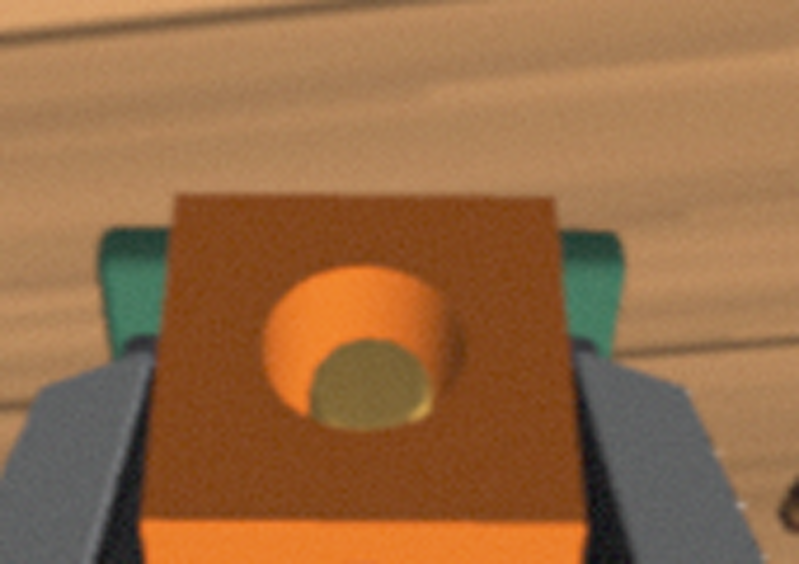

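>>> step_arm(motion="-0.0198 0.0028 0 0 0 0 40; -0.0198 0.0028 0 0 0 0 40; -0.0198 0.0028 0 0 0 0 40; -0.0198 0.0028 0 0 0 0 40; -0.0264 0.0037 0 0 0 0 40; -0.0264 0.0037 0 0 0 0 40; 0 0 0 0 0 0 40")

```text
clock: 8.0
tcp_pos: [0.5445, 0.1421, 0.1349]
eef_rot: [2.041, 1.779, 0.476]
force: [-0.1, 0.4, -1.4]
finger_gap: 0.0438
```

```bash
python3 - <<'E'
from h import *
s=r.read_state();im=r.capture('side');crop(im,170,170,410,320,3.2,"pics/s9.png");print(s['tcp_pos'],s['clock'],s['force'],s['finger_gap'])
c=np.array([.5672,-.159,0]);u=np.array([.9713,.2378,0])
t=tcp_for(c+.062*u+[0,0,.110],30,13.75);print(t);plan(t+[0,0,.045],13.75,30,s)
E
```

```text
[0.544475   0.14214231 0.13491683] 8.0 [-0.14523992  0.4474079  -1.41143591] 0.04377968647877953
[ 0.63664835 -0.14199838  0.09354552]
shift u [ 0.3072 -0.9471  0.0121] turn u [0.0003 0.0001 0.2401] minrows 4.779825043454458 2.0192602045880865
```

View pics/s9.png

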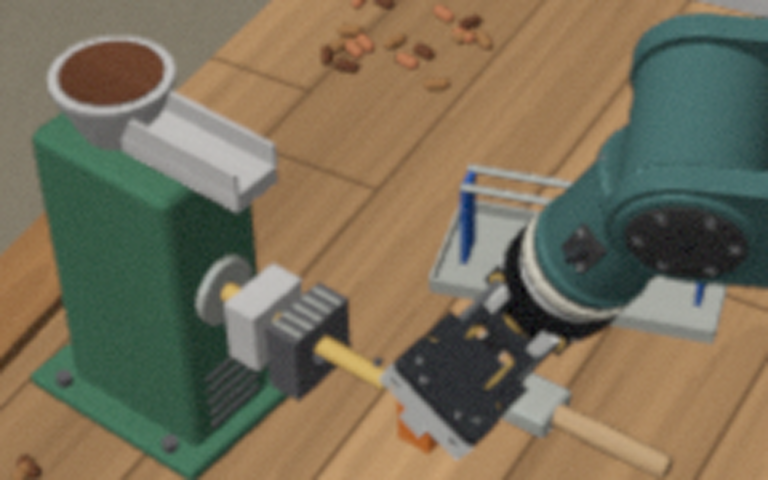

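>>> step_arm(motion="-0.01 -0.05 0.12 0 0 0 40; 0.04 -0.15 0 0 0 0.04 40; 0.055 -0.15 0 0 0 0.04 40; 0.055 -0.15 0 0 0 0.04 40; 0.055 -0.15 0 0 0 0.04 40; 0.055 -0.15 0 0 0 0.04 40; 0.0572 -0.1471 0 0 0 0.04 40; 0 0 -0.05 0 0 0 40")

```text
clock: 9.05
tcp_pos: [0.6388, -0.1476, 0.1565]
eef_rot: [1.707, 2.163, 0.578]
force: [-0.1, 0.8, -0.5]
finger_gap: 0.044
```

>>> step_arm(motion="0 0 -0.04 0 0 0 40; 0 0 0 0 0 0 40; 0 0 0 0 0 0 40")

```text
clock: 9.43
tcp_pos: [0.6372, -0.1408, 0.1443]
eef_rot: [1.702, 2.172, 0.581]
force: [0.4, 0.6, -0.8]
finger_gap: 0.0438
```

```bash
python3 - <<'E'
from h import *
s=r.read_state();im=r.capture('wrist');c0=cam('wrist',s);np.savez('w10.npz',im=im,R=c0[1],t=c0[2],K=c0[0]);cv2.imwrite("pics/w10.png",im[:,:,::-1]);print(s['tcp_pos'],s['clock'],s['force'],s['finger_gap'])
c=np.array([.5672,-.159,0]);u=np.array([.9713,.2378,0]);v=np.array([-.2378,.9713,0])
for sg in (1,-1):
  print([proj(c0,c+sg*.012*v+a*u+[0,0,.088]) for a in (-.1,0,.1)])
t=tcp_for(c+.062*u+[0,0,.110],30,13.75);plan(t,13.75,30,s)
im=r.capture('side');crop(im,250,150,450,300,4,"pics/s10.png")
E
```

```text
[ 0.63715823 -0.14081628  0.14430234] 9.425 [ 0.39542569  0.60893353 -0.80364622] 0.043830457663146506
[array([ 346.26356903, -160.38370591]), array([335.57955009, 107.25284347]), array([330.49902816, 234.52080954])]
[array([ 277.74876612, -160.50026384]), array([291.41793474, 107.17067032]), array([297.91811026, 234.45771341])]
shift u [-0.0017 -0.0039 -0.1692] turn u [ 0.0006  0.0005 -0.0007] minrows 0.8123703003336207 0.008405742850302236
```

View pics/w10.png

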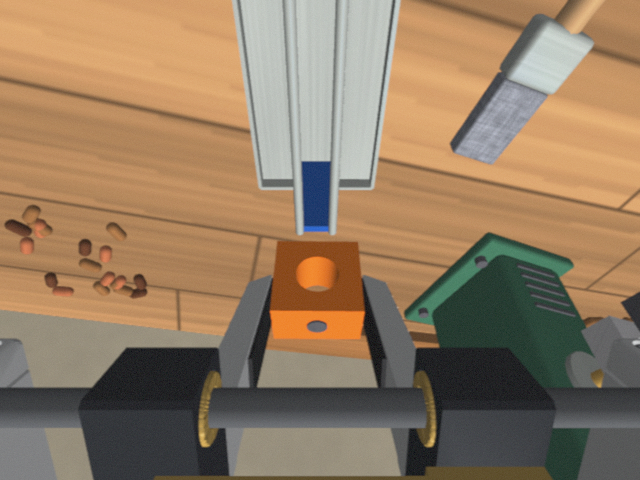

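View pics/s10.png

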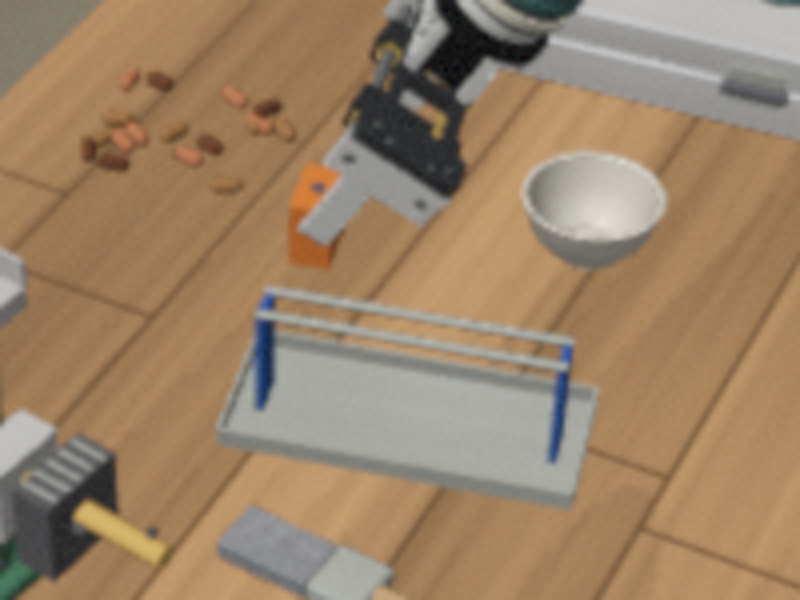

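```bash
python3 - <<'E'
from h import *
im=np.load('w10.npz')['im']; crop(im,265,100,375,250,4,"pics/w10c.png")
for row in (60,100,140,170):
    g=im[row-1:row+2,260:380].astype(int).mean(0).sum(1)/3; print(row,[int(x) for x in g[10:100]])
E
```

```text
60 [193, 191, 190, 192, 192, 192, 191, 192, 192, 192, 194, 190, 185, 187, 183, 158, 131, 137, 156, 173, 187, 195, 201, 198, 192, 179, 169, 164, 184, 196, 194, 195, 198, 198, 198, 195, 195, 195, 191, 188, 186, 191, 192, 194, 195, 193, 190, 189, 189, 191, 191, 195, 191, 192, 191, 191, 190, 188, 191, 192, 191, 193, 185, 154, 120, 127, 147, 164, 179, 191, 200, 200, 192, 184, 173, 170, 179, 188, 189, 192, 191, 194, 193, 194, 194, 192, 193, 194, 192, 191]
100 [187, 189, 190, 189, 189, 188, 189, 192, 189, 189, 191, 190, 190, 190, 186, 183, 183, 177, 147, 134, 152, 172, 185, 195, 201, 196, 187, 174, 166, 181, 193, 194, 192, 193, 192, 194, 193, 194, 192, 190, 186, 187, 191, 195, 194, 191, 189, 187, 187, 191, 195, 194, 189, 192, 187, 187, 186, 188, 188, 192, 190, 180, 146, 122, 136, 156, 173, 188, 198, 200, 194, 183, 172, 171, 181, 187, 188, 191, 190, 191, 192, 191, 193, 194, 194, 194, 194, 193, 192, 190]
140 [185, 185, 185, 187, 188, 187, 189, 187, 188, 191, 192, 191, 191, 188, 189, 191, 191, 187, 186, 180, 148, 135, 151, 170, 186, 196, 198, 195, 182, 169, 162, 177, 191, 191, 189, 192, 192, 194, 194, 192, 188, 188, 192, 196, 196, 192, 190, 189, 190, 193, 195, 194, 192, 189, 186, 187, 186, 187, 192, 191, 177, 142, 126, 147, 167, 183, 196, 200, 195, 185, 175, 177, 186, 190, 191, 190, 193, 192, 194, 193, 193, 194, 196, 195, 195, 195, 194, 195, 196, 197]
170 [188, 190, 191, 190, 189, 190, 190, 190, 190, 189, 190, 193, 195, 195, 194, 191, 192, 193, 191, 191, 192, 182, 149, 141, 159, 181, 192, 198, 198, 186, 168, 128, 84, 67, 62, 66, 63, 63, 66, 67, 63, 66, 67, 63, 68, 67, 65, 66, 64, 68, 63, 64, 66, 67, 62, 63, 65, 65, 66, 72, 92, 124, 151, 172, 184, 195, 196, 189, 176, 170, 182, 192, 195, 196, 196, 197, 197, 197, 196, 197, 197, 199, 197, 200, 199, 199, 199, 198, 198, 200]
```

View pics/w10c.png

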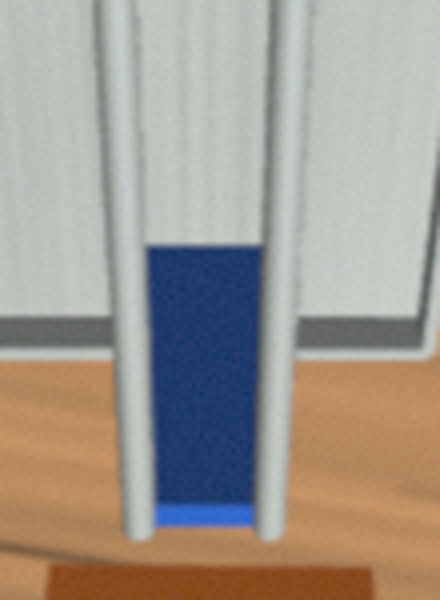

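>>> step_arm(motion="0.0006 -0.0027 -0.04 0 0 0 40; 0 0 -0.04 0 0 0 40; 0 0 -0.04 0 0 0 40; 0 0 -0.03 0 0 0 40; 0 0 -0.005 0 0 0 40; 0 0 0 0 0 0 40")

```text
clock: 10.28
tcp_pos: [0.6375, -0.1431, 0.0974]
eef_rot: [1.704, 2.17, 0.581]
force: [-0.4, -0.5, 0.3]
finger_gap: 0.0438
```

>>> step_arm(motion="0 0 -0.004 0 0 0 40; 0 0 0 0 0 0 40")

```text
clock: 10.52
tcp_pos: [0.6375, -0.1431, 0.0966]
eef_rot: [1.704, 2.17, 0.581]
force: [0.6, 0.4, -1.3]
finger_gap: 0.0438
```

```bash
python3 - <<'E'
from h import *
s=r.read_state();im=r.capture('wrist');crop(im,240,150,400,270,5,"pics/w11.png");print(s['tcp_pos'],s['clock'],s['force'],s['wrist_torque'],s['finger_gap'])
im=r.capture('side');crop(im,250,150,450,300,4,"pics/s11.png")
E
```

```text
[ 0.63752345 -0.14313893  0.09657104] 10.525 [ 0.63364258  0.37975842 -1.34343248] [-0.03300723  0.28068532  0.04261108] 0.043820573207286745
```

View pics/w11.png

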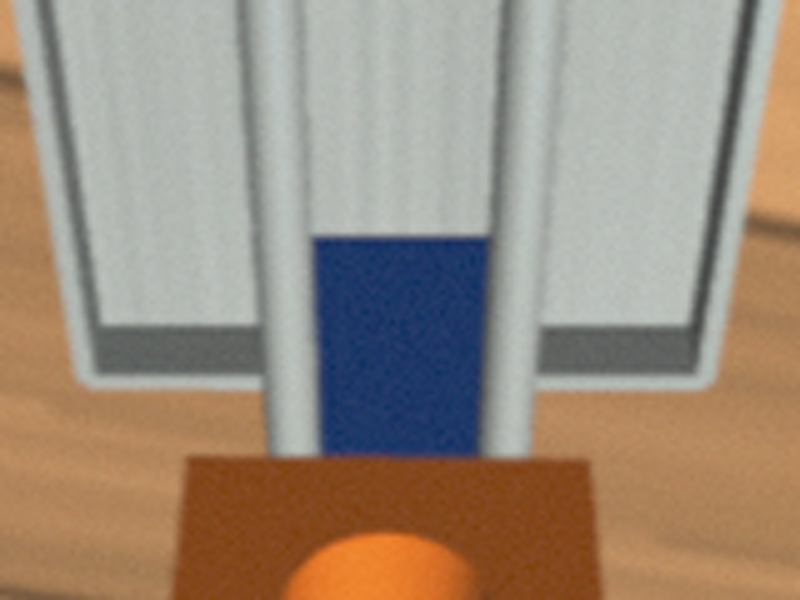

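View pics/s11.png

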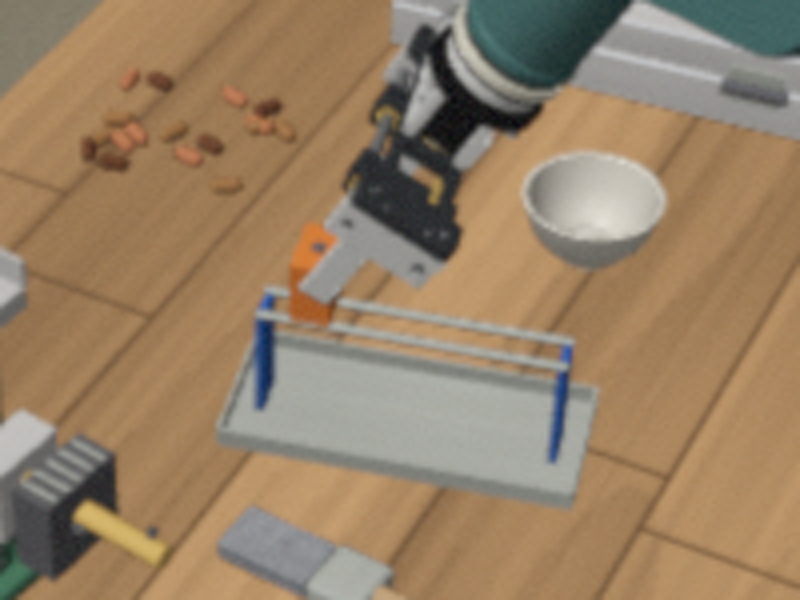

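>>> step_arm(motion="-0.001 0.0039 -0.003 0 0 0 40; 0 0 -0.004 0 0 0 40; 0 0 0 0 0 0 40")

```text
clock: 11.0
tcp_pos: [0.6369, -0.1417, 0.0937]
eef_rot: [1.705, 2.171, 0.581]
force: [0.1, 0.1, -0.8]
finger_gap: 0.0436
```

>>> step_arm(motion="0 0 -0.003 0 0 0 40; 0 0 0 0 0 0 40")

```text
clock: 11.25
tcp_pos: [0.6369, -0.1418, 0.093]
eef_rot: [1.704, 2.171, 0.581]
force: [-0.2, 0.2, -1.1]
finger_gap: 0.0439
```

```bash
python3 - <<'E'
from h import *
s=r.read_state();im=r.capture('wrist');crop(im,240,150,400,270,5,"pics/w12.png");print(s['tcp_pos'],s['clock'],s['force'],s['wrist_torque'],s['finger_gap'])
E
```

```text
[ 0.63694909 -0.14183727  0.0929552 ] 11.25 [-0.24056917  0.19454604 -1.12338485] [ 0.02972989  0.23427155 -0.02321344] 0.043905230938097194
```

View pics/w12.png

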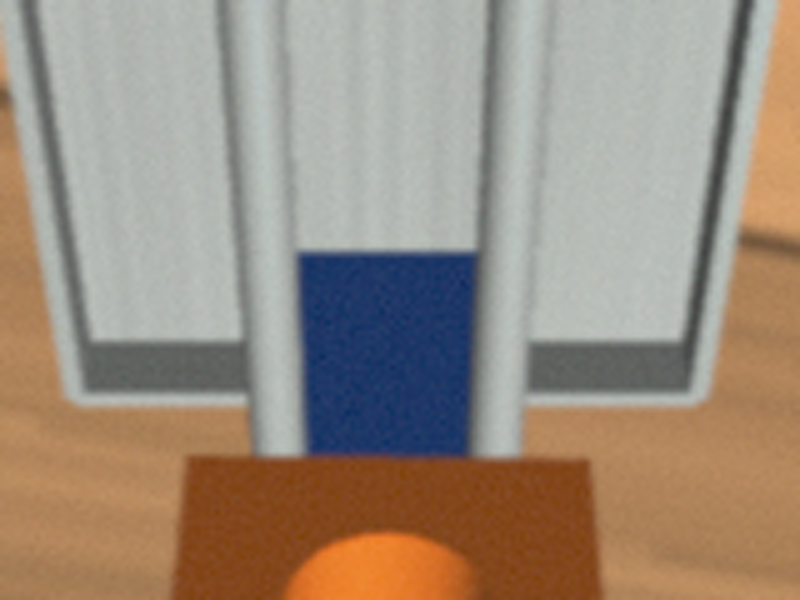

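>>> step_arm(motion="0 0 -0.003 0 0 0 40; 0 0 0 0 0 0 40")

```text
clock: 11.55
tcp_pos: [0.6371, -0.1419, 0.0923]
eef_rot: [1.704, 2.17, 0.581]
force: [-0.2, 0.3, -1.4]
finger_gap: 0.0434
```

>>> step_arm(motion="0 0 -0.003 0 0 0 40; 0 0 0 0 0 0 40")

```text
clock: 11.8
tcp_pos: [0.6373, -0.1419, 0.0923]
eef_rot: [1.703, 2.17, 0.581]
force: [-2.5, 0.5, 3.9]
finger_gap: 0.0438
```

>>> step_arm(motion="0 0 0 0 0 0 44; 0 0 0 0 0 0 46; 0 0 0 0 0 0 50; 0 0 0 0 0 0 60; 0 0 0 0 0 0 70")

```text
clock: 12.42
tcp_pos: [0.637, -0.1419, 0.0911]
eef_rot: [1.705, 2.171, 0.581]
force: [0.9, 0.2, -0.8]
finger_gap: 0.0665
```

```bash
python3 - <<'E'
from h import *
s=r.read_state();im=r.capture('wrist');crop(im,215,150,425,300,3.8,"pics/w13.png");print(s['tcp_pos'],s['clock'],s['force'],s['finger_gap'])
print(Ro.from_rotvec(s['eef_rot']).as_matrix()[:,2]*-.09/.3)
im=r.capture('side');crop(im,250,150,450,300,4,"pics/s13.png")
E
```

```text
[ 0.63696129 -0.14189317  0.09105071] 12.425 [ 0.87096066  0.2328227  -0.82483633] 0.06653797697016937
[-0.14564311 -0.03539491  0.25987552]
```

View pics/w13.png

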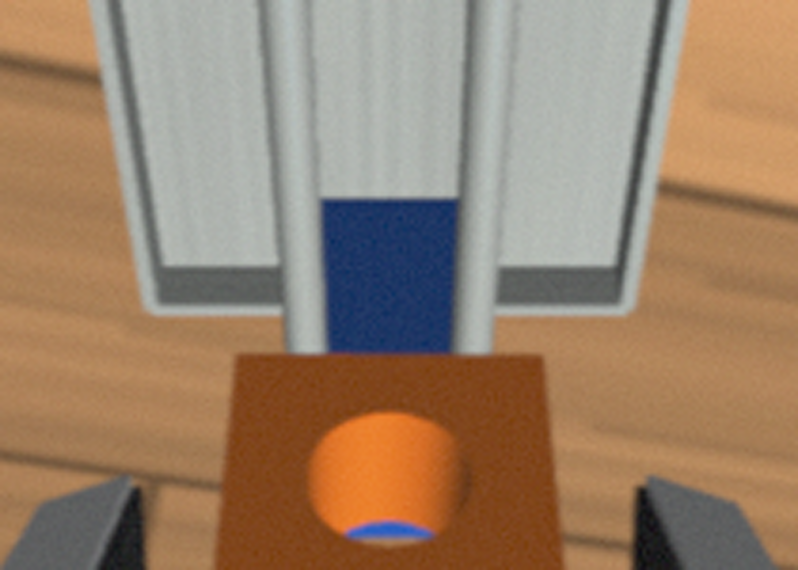

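View pics/s13.png

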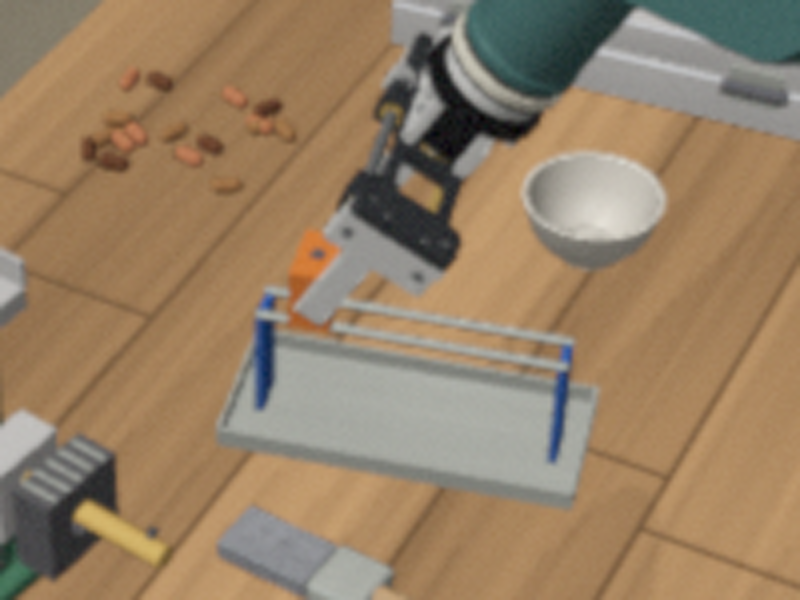

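>>> step_arm(motion="-0.0243 -0.0059 0.0433 0 0 0 75; -0.0485 -0.0118 0.0866 0 0 0 85; -0.0485 -0.0118 0.0866 0 0 0 94; -0.0243 0.05 0.06 0 0 0 94; 0.01 0.15 0.02 0 0 -0.04 94; 0.01 0.17 0 0 0 -0.04 94; 0.01 0.17 0 0 0 -0.04 94; 0.01 0.17 0 0 0 -0.04 94")

```text
clock: 13.52
tcp_pos: [0.6052, 0.0633, 0.1822]
eef_rot: [1.938, 1.909, 0.514]
force: [-0.5, 0.2, 0.3]
finger_gap: 0.0943
```

>>> step_arm(motion="0.01 0.17 0 0 0 -0.04 94; 0.01 0.1 0 0 0 -0.0417 94; 0 0 0 0 0 0 94; 0 0 0 0 0 0 94")

```text
clock: 14.02
tcp_pos: [0.6113, 0.1425, 0.1809]
eef_rot: [2.043, 1.775, 0.475]
force: [0.5, -0.0, 0.4]
finger_gap: 0.094
```

```bash
python3 - <<'E'
from h import *
s=r.read_state();im=r.capture('wrist');c=cam('wrist',s);np.savez('w14.npz',im=im,R=c[1],t=c[2],K=c[0]);cv2.imwrite("pics/w14.png",im[:,:,::-1]);print(s['tcp_pos'],s['clock'],s['force'],s['finger_gap'])
plan(tcp_for([.6402,.1301,.146],30,-8)+[0,0,0],-8,30,s)
print(proj(c,[.5714,.14,.15]),proj(c,[.6402,.1301,.174]))
im=r.capture('side');crop(im,250,150,450,300,4,"pics/s14.png")
E
```

```text
[0.61125395 0.14254911 0.1808815 ] 14.025 [ 0.51567984 -0.04720834  0.37343418] 0.09403812386203278
shift u [ 0.1278 -0.0459 -0.1711] turn u [0.0006 0.0001 0.0004] minrows 1.0487056409935702 0.006404343158293558
[299.8919 185.3978] [301.8759 292.4785]
```

View pics/w14.png

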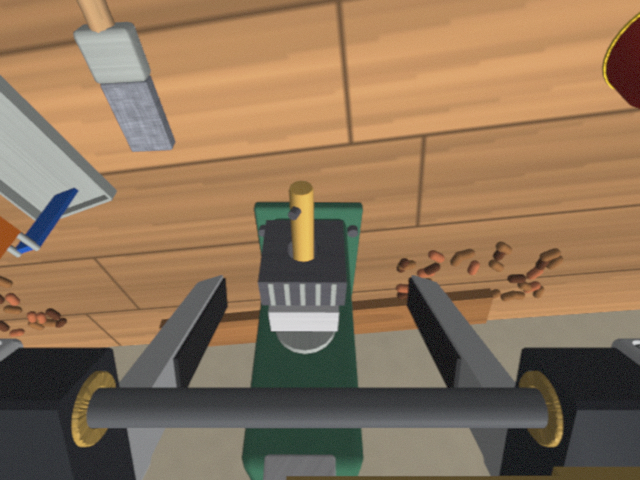

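View pics/s14.png

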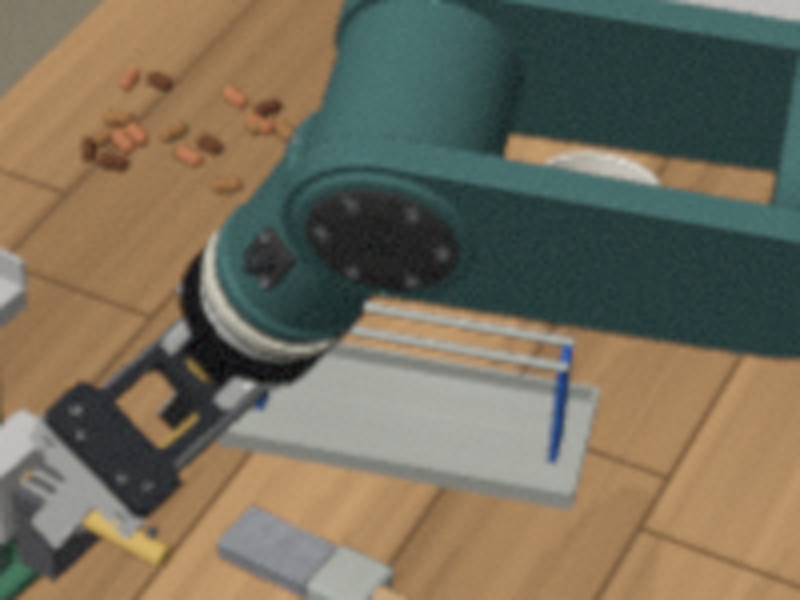

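>>> step_arm(motion="0.01 -0.03 -0.01 0 0 0 94; 0.0389 -0.0053 -0.0535 0 0 0 94; 0.0389 -0.0053 -0.0535 0 0 0 85; 0.04 -0.0053 -0.0541 0 0 0 70; 0 0 0 0 0 0 63; 0 0 0 0 0 0 63; 0 0 0 0 0 0 63")

```text
clock: 15.0
tcp_pos: [0.65, 0.1299, 0.13]
eef_rot: [2.042, 1.775, 0.477]
force: [0.7, -0.3, -0.8]
finger_gap: 0.0632
```

```bash
python3 - <<'E'
from h import *
s=r.read_state();im=r.capture('wrist');crop(im,190,150,450,345,3,"pics/w15.png");print(s['tcp_pos'],s['clock'],s['force'],s['finger_gap'])
plan(tcp_for([.6402,.1301,.146],30,-8)+[0,0,0],-8,30,s)
E
```

```text
[0.65003442 0.12991837 0.13003723] 15.0 [ 0.67375961 -0.27739867 -0.78182051] 0.0632044118701714
shift u [-0.0014 -0.0038 -0.0016] turn u [0.0002 0.0009 0.0002] minrows 0.02101293797623354 0.007475189529053778
```

View pics/w15.png

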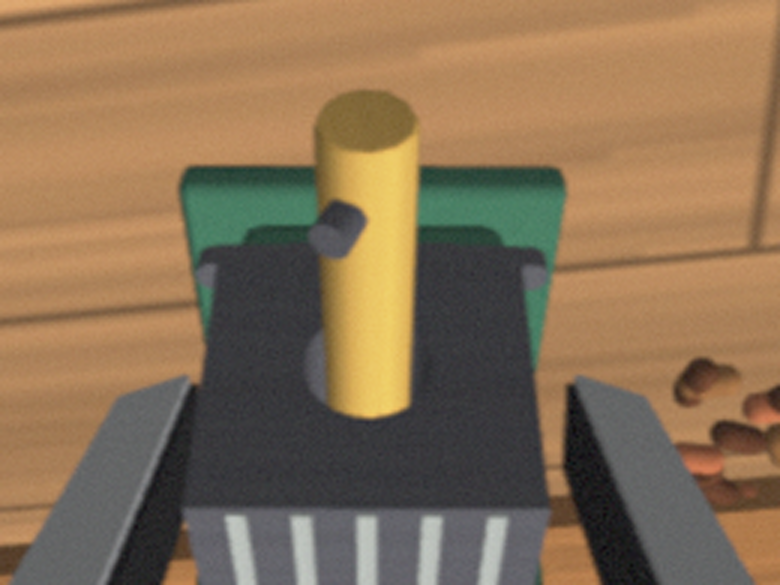

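>>> step_arm(motion="-0.0007 -0.0052 -0.0016 0 0 0 62; 0 0 0 0 0 0 59; 0 0 0 0 0 0 57; 0 0 0 0 0 0 55.5; 0 0 0 0 0 0 54; 0 0 0 0 0 0 52; 0 0 0 0 0 0 52", grip_force=30)

```text
clock: 15.92
tcp_pos: [0.6494, 0.1277, 0.1285]
eef_rot: [2.043, 1.775, 0.474]
force: [-1.0, -1.4, 1.4]
finger_gap: 0.0559
```

```bash
python3 - <<'E'
from h import *
s=r.read_state();im=r.capture('wrist');crop(im,190,150,450,345,3,"pics/w16.png");print(s['tcp_pos'],s['clock'],s['force'],s['finger_gap'])
plan(tcp_for([.6402,.1301,.146],30,-8)+[0,0,0],-8,30,s)
E
```

```text
[0.6494328  0.12767371 0.12853113] 15.925 [-0.99000134 -1.39678966  1.39099521] 0.05586306344229116
shift u [0.0006 0.0037 0.0034] turn u [ 0.0007 -0.0002  0.0006] minrows 0.024152365081896183 0.007887065147163058
```

View pics/w16.png

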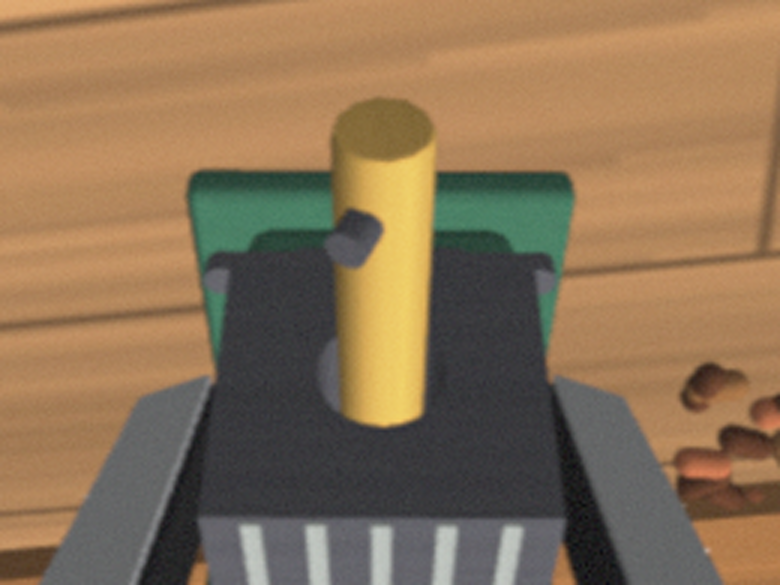

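>>> step_arm(motion="0 -0.0013 0.0075 0 0 0 52; 0 -0.0013 0.0075 0 0 0 52; 0 -0.0013 0.0075 0 0 0 52; 0 0 0 0 0 0 52; -0.033 0.0046 0 0 0 0 52; -0.033 0.0046 0 0 0 0 52; -0.033 0.0046 0 0 0 0 52; 0 0 0 0 0 0 52")

```text
clock: 16.98
tcp_pos: [0.6189, 0.1313, 0.1353]
eef_rot: [2.043, 1.776, 0.475]
force: [-0.4, -0.0, -3.6]
finger_gap: 0.0557
```

```bash
python3 - <<'E'
from h import *
s=r.read_state();im=r.capture('wrist');crop(im,240,200,410,320,4.7,"pics/w17.png");print(s['tcp_pos'],s['clock'],s['force'],s['wrist_torque'],s['finger_gap'])
E
```

```text
[0.61892659 0.13125914 0.1353226 ] 16.975 [-0.44620152 -0.04116133 -3.56424916] [0.18204141 0.49971955 0.01466792] 0.05573929450388616
```

View pics/w17.png

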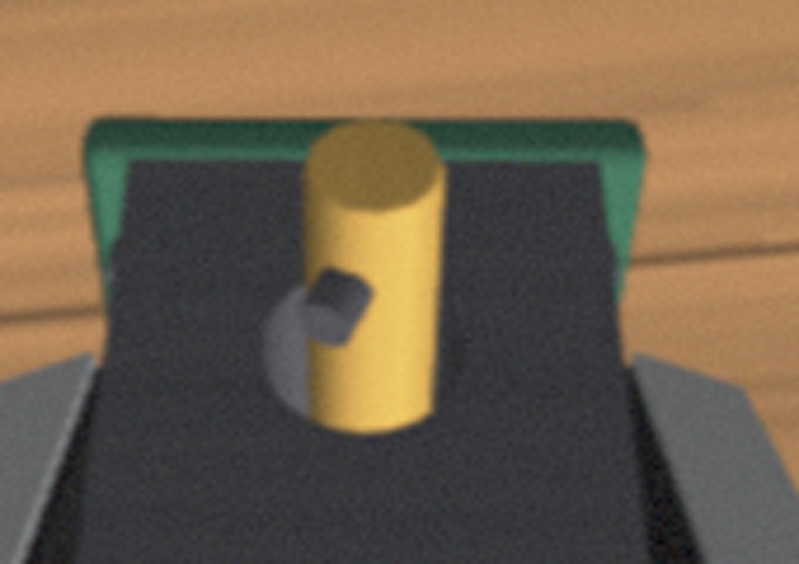

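>>> step_arm(motion="-0.0132 0.0019 0 0 0 0 52; -0.0132 0.0019 0 0 0 0 52; -0.0132 0.0019 0 0 0 0 52; -0.0132 0.0019 0 0 0 0 52; 0 0 0 0 0 0 52")

```text
clock: 17.65
tcp_pos: [0.6037, 0.1333, 0.1352]
eef_rot: [2.043, 1.775, 0.475]
force: [0.1, 0.4, -4.0]
finger_gap: 0.0557
```

```bash
python3 - <<'E'
from h import *
s=r.read_state();im=r.capture('wrist');crop(im,240,200,410,320,4.7,"pics/w18.png");print(s['tcp_pos'],s['clock'],s['force'],s['wrist_torque'],s['finger_gap'])
E
```

```text
[0.60369168 0.13329217 0.13521762] 17.65 [ 0.10020471  0.43067599 -4.04415722] [0.16717953 0.44576884 0.00746557] 0.055693398737775346
```

View pics/w18.png

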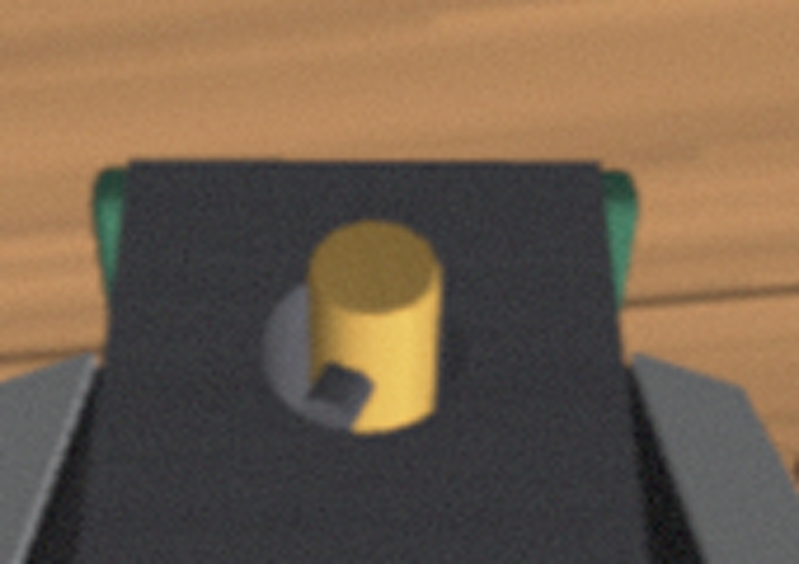

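>>> step_arm(motion="-0.0132 0.0019 0 0 0 0 52; -0.0132 0.0019 0 0 0 0 52; -0.0132 0.0019 0 0 0 0 52; -0.0132 0.0019 0 0 0 0 52; -0.0132 0.0019 0 0 0 0 52; 0 0 0 0 0 0 52")

```text
clock: 18.45
tcp_pos: [0.5839, 0.1362, 0.1353]
eef_rot: [2.043, 1.775, 0.475]
force: [0.1, -0.5, -2.3]
finger_gap: 0.0554
```

>>> step_arm(motion="-0.0198 0.0028 0 0 0 0 52; -0.0198 0.0028 0 0 0 0 52; -0.0198 0.0028 0 0 0 0 52; -0.0198 0.0028 0 0 0 0 52; -0.0264 0.0037 0 0 0 0 52; -0.0264 0.0037 0 0 0 0 52; 0 0 0 0 0 0 52")

```text
clock: 19.32
tcp_pos: [0.544, 0.1418, 0.1352]
eef_rot: [2.043, 1.776, 0.475]
force: [-0.3, 1.0, -2.6]
finger_gap: 0.0555
```

```bash
python3 - <<'E'
from h import *
s=r.read_state();im=r.capture('side');crop(im,170,170,410,320,3.2,"pics/s19.png");print(s['tcp_pos'],s['clock'],s['force'],s['finger_gap'])
c=np.array([.5672,-.159,0]);u=np.array([.9713,.2378,0])
t=tcp_for(c+[0,0,.116],30,13.75);print(t);plan(t+[0,0,.05],13.75,30,s)
E
```

```text
[0.54399408 0.14184482 0.13523776] 19.325 [-0.33090522  1.04900524 -2.56760073] 0.05546956761982754
[ 0.57642775 -0.15674198  0.09954552]
shift u [ 0.1081 -0.9953  0.0477] turn u [0.0004 0.     0.2418] minrows 4.810940439713728 2.0336638420531346
```

View pics/s19.png

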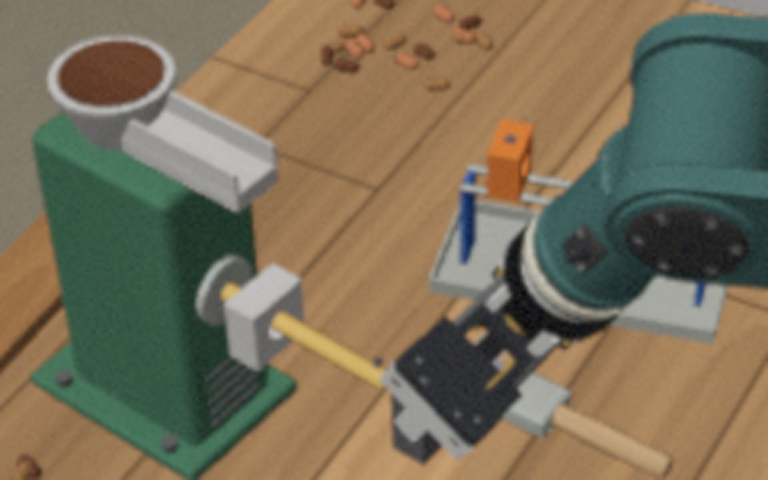

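>>> step_arm(motion="-0.02 -0.05 0.12 0 0 0 52; 0 -0.13 0 0 0 0.04 52; 0.02 -0.15 0 0 0 0.04 52; 0.02 -0.15 0 0 0 0.04 52; 0.02 -0.15 0 0 0 0.04 52; 0.02 -0.15 0 0 0 0.04 52; 0.02 -0.13 0 0 0 0.0418 52; 0.0281 -0.0853 0 0 0 0 52")

```text
clock: 20.38
tcp_pos: [0.5769, -0.161, 0.1709]
eef_rot: [1.707, 2.168, 0.577]
force: [0.0, 0.5, -3.0]
finger_gap: 0.0557
```

>>> step_arm(motion="0 0 -0.03 0 0 0 52; 0 0 -0.04 0 0 0 52; 0 0 0 0 0 0 52; 0 0 0 0 0 0 52")

```text
clock: 20.88
tcp_pos: [0.5769, -0.1559, 0.1502]
eef_rot: [1.703, 2.172, 0.581]
force: [0.1, -0.2, -2.8]
finger_gap: 0.0557
```

```bash
python3 - <<'E'
from h import *
s=r.read_state();im=r.capture('wrist');crop(im,200,60,440,330,2.2,"pics/w20.png");print(s['tcp_pos'],s['clock'],s['force'],s['finger_gap'])
c=np.array([.5672,-.159,0]);u=np.array([.9713,.2378,0])
t=tcp_for(c+[0,0,.116],30,13.75);plan(t,13.75,30,s)
im=r.capture('side');crop(im,250,150,450,300,4,"pics/s20.png")
E
```

```text
[ 0.57692925 -0.15586591  0.15023099] 20.875 [ 0.0804754  -0.24542898 -2.75223609] 0.05572892795884388
shift u [-0.0017 -0.0029 -0.169 ] turn u [ 0.0005  0.0001 -0.0005] minrows 0.8111284213075884 0.00613059286387676
```

View pics/w20.png

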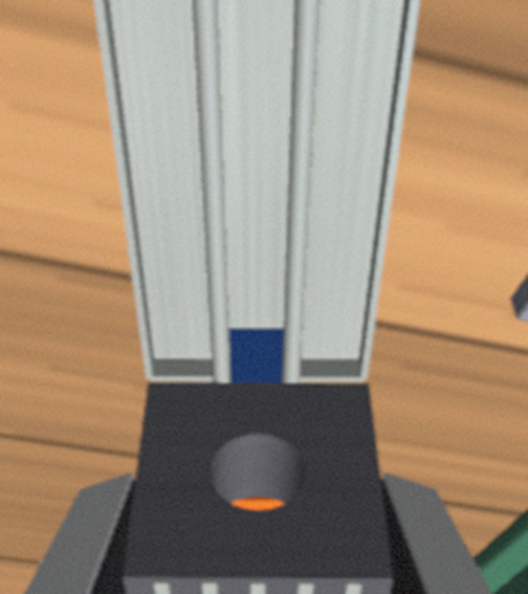

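View pics/s20.png

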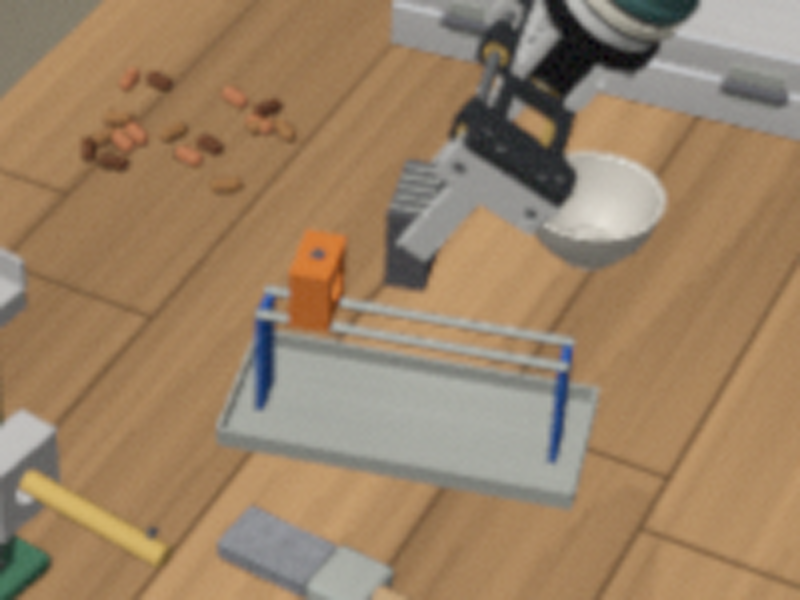

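>>> step_arm(motion="-0.0012 -0.0025 -0.04 0 0 0 52; 0 0 -0.045 0 0 0 52; 0 0 -0.045 0 0 0 52; 0 0 -0.025 0 0 0 52; 0 0 -0.004 0 0 0 52; 0 0 0 0 0 0 52; 0 0 0 0 0 0 52")

```text
clock: 21.85
tcp_pos: [0.5771, -0.158, 0.1034]
eef_rot: [1.703, 2.17, 0.581]
force: [0.9, 1.0, -3.9]
finger_gap: 0.0557
```

```bash
python3 - <<'E'
from h import *
s=r.read_state();im=r.capture('wrist');crop(im,240,130,400,250,5,"pics/w21.png");print(s['tcp_pos'],s['clock'],s['force'],s['finger_gap'])
im=r.capture('side');crop(im,250,150,450,300,4,"pics/s21.png")
E
```

```text
[ 0.57707047 -0.15797549  0.10336783] 21.85 [ 0.90521732  0.95251302 -3.86726242] 0.05568019027739873
```

View pics/w21.png

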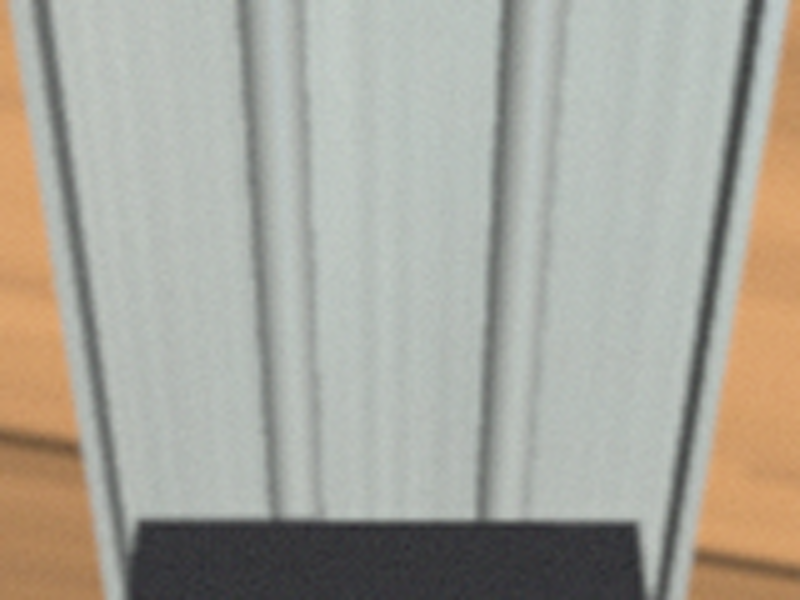

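View pics/s21.png

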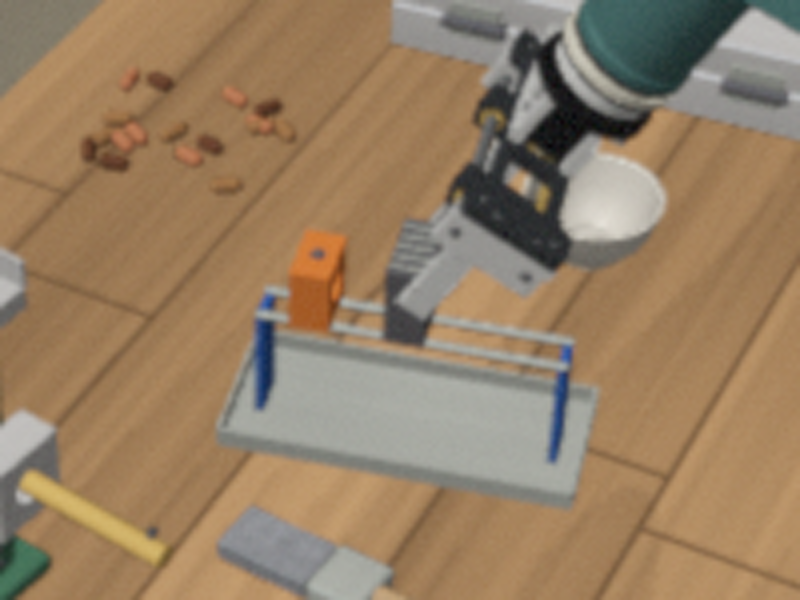

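>>> step_arm(motion="-0.0012 0.005 -0.006 0 0 0 52; 0 0 -0.005 0 0 0 52; 0 0 0 0 0 0 52")

```text
clock: 22.32
tcp_pos: [0.5761, -0.156, 0.0989]
eef_rot: [1.704, 2.171, 0.581]
force: [-0.0, -0.0, -3.9]
finger_gap: 0.0557
```

>>> step_arm(motion="0 0 -0.003 0 0 0 52; 0 0 0 0 0 0 52")

```text
clock: 22.58
tcp_pos: [0.5764, -0.1562, 0.0986]
eef_rot: [1.704, 2.17, 0.581]
force: [-0.1, 1.5, -2.1]
finger_gap: 0.0557
```

>>> step_arm(motion="0 0 -0.003 0 0 0 52; 0 0 0 0 0 0 52")

```text
clock: 22.82
tcp_pos: [0.5766, -0.1562, 0.0986]
eef_rot: [1.703, 2.17, 0.581]
force: [-3.9, 2.0, 3.9]
finger_gap: 0.056
```

```bash
python3 - <<'E'
from h import *
s=r.read_state();im=r.capture('wrist');crop(im,240,130,400,250,5,"pics/w22.png");print(s['force'],s['wrist_torque'])
E
```

```text
[-3.91223521  1.96568035  3.94941726] [0.33702861 0.65454805 0.27827501]
```

View pics/w22.png

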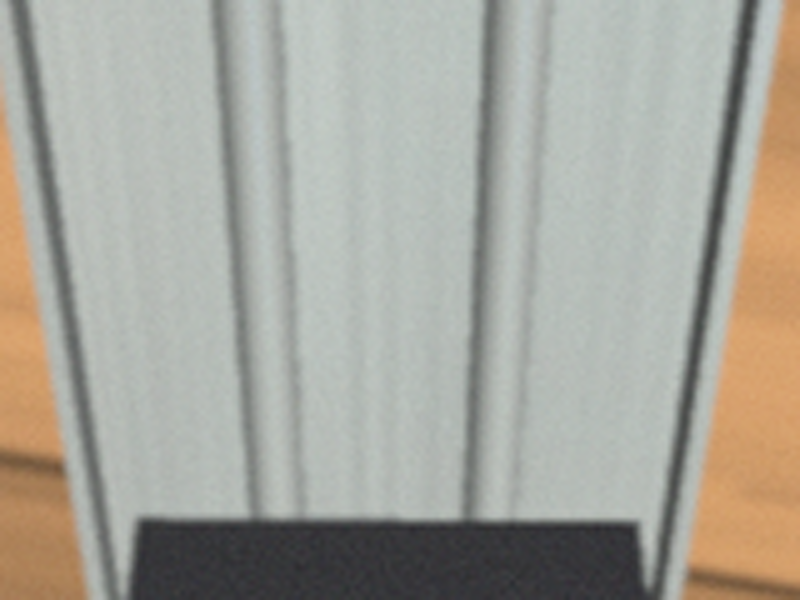

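>>> step_arm(motion="0 0 0.001 0 0 0 54; 0 0 0 0 0 0 57; 0 0 0 0 0 0 60; 0 0 0 0 0 0 68; 0 0 0 0 0 0 78; 0 0 0 0 0 0 82")

```text
clock: 23.62
tcp_pos: [0.5763, -0.1562, 0.0976]
eef_rot: [1.704, 2.171, 0.581]
force: [-0.0, -0.4, -0.2]
finger_gap: 0.0815
```

```bash
python3 - <<'E'
from h import *
s=r.read_state();im=r.capture('wrist');crop(im,200,120,440,300,3.3,"pics/w23.png");print(s['tcp_pos'],s['clock'],s['force'],s['finger_gap'])
im=r.capture('side');crop(im,250,150,450,300,4,"pics/s23.png")
E
```

```text
[ 0.57626842 -0.15623856  0.09761697] 23.625 [-0.00808125 -0.35771287 -0.22694698] 0.08147726362337408
```

View pics/w23.png

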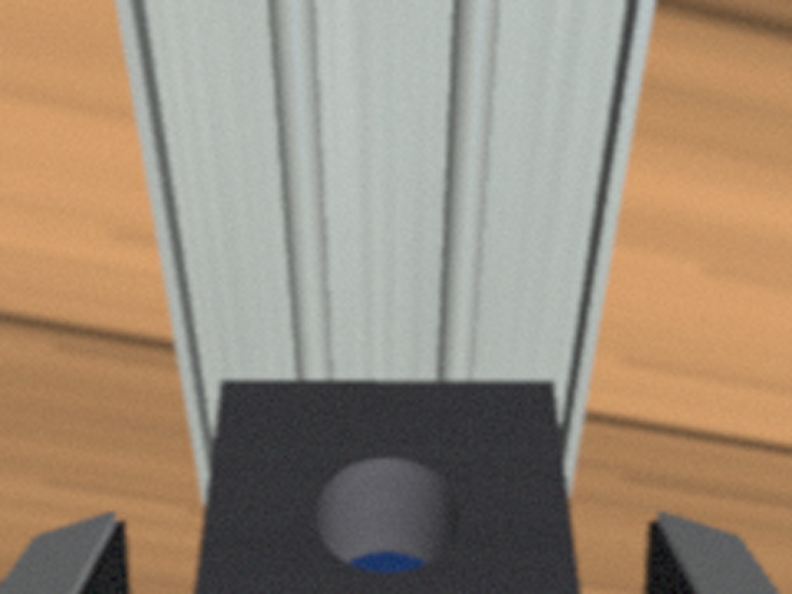

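View pics/s23.png

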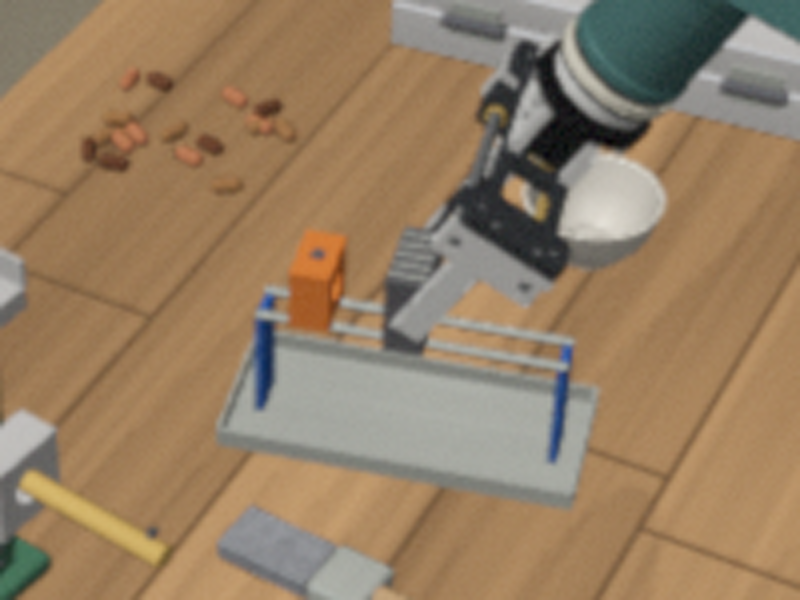

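>>> step_arm(motion="-0.0243 -0.0059 0.0433 0 0 0 90; -0.0485 -0.0118 0.0866 0 0 0 94; -0.0485 -0.0118 0.0866 0 0 0 94; -0.0272 0.02 0.0485 0 0 0 94; 0.043 0.12 0.03 0 0 -0.04 94; 0.043 0.16 0.015 0 0 -0.04 94; 0.043 0.17 0 0 0 -0.04 94; 0.043 0.17 0 0 0 -0.04 94")

```text
clock: 24.72
tcp_pos: [0.583, 0.0286, 0.1915]
eef_rot: [1.938, 1.91, 0.513]
force: [0.0, 0.2, -0.8]
finger_gap: 0.0938
```

>>> step_arm(motion="0.043 0.17 0 0 0 -0.04 94; 0.043 0.14 0 0 0 -0.0417 94; 0 0.04 0 0 0 0 94; 0 0 0 0 0 0 94; 0 0 0 0 0 0 94")

```text
clock: 25.35
tcp_pos: [0.6088, 0.1304, 0.1907]
eef_rot: [2.044, 1.774, 0.474]
force: [0.1, 0.0, -0.6]
finger_gap: 0.0941
```

```bash
python3 - <<'E'
from h import *
s=r.read_state();im=r.capture('wrist');c=cam('wrist',s);np.savez('w24.npz',im=im,R=c[1],t=c[2],K=c[0]);cv2.imwrite("pics/w24.png",im[:,:,::-1]);print(s['tcp_pos'],s['clock'],s['force'],s['finger_gap'])
plan(tcp_for([.6793,.1246,.146],30,-8)+[0,0,0],-8,30,s)
print(proj(c,[.5714,.14,.15]),proj(c,[.6793,.1246,.171]))
im=r.capture('side');crop(im,180,140,420,320,3.2,"pics/s24.png")
E
```

```text
[0.60876199 0.13038986 0.19072662] 25.35 [ 0.14945188  0.01696028 -0.5960235 ] 0.09405571631583075
shift u [ 0.2665 -0.0237 -0.2039] turn u [ 0.0006 -0.0003  0.0014] minrows 1.6147320977370698 0.013133559116816393
[321.6958 175.7545] [320.5071 309.4014]
```

View pics/w24.png

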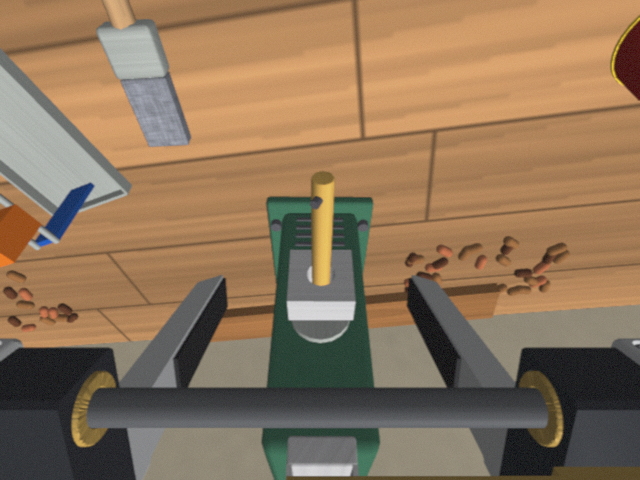

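View pics/s24.png

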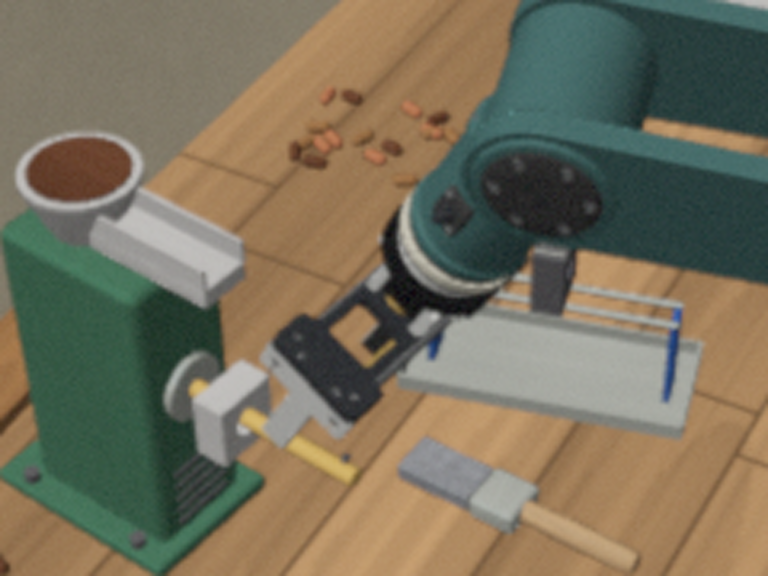

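>>> step_arm(motion="0.0533 -0.0055 -0.0408 0 0 0 94; 0.0533 -0.0055 -0.0408 0 0 0 94; 0.0533 -0.0055 -0.0408 0 0 0 90; 0.0533 -0.0055 -0.0408 0 0 0 75; 0.0533 -0.0055 -0.0408 0 0 0 62; 0 0 0 0 0 0 57; 0 0 0 0 0 0 57; 0 0 0 0 0 0 57")

```text
clock: 26.45
tcp_pos: [0.689, 0.1236, 0.1308]
eef_rot: [2.043, 1.774, 0.477]
force: [0.2, 0.6, 0.7]
finger_gap: 0.0572
```

```bash
python3 - <<'E'
from h import *
s=r.read_state();im=r.capture('wrist');crop(im,190,150,450,345,3,"pics/w25.png");print(s['tcp_pos'],s['clock'],s['force'],s['finger_gap'])
plan(tcp_for([.6793,.1246,.146],30,-8)+[0,0,0],-8,30,s)
im=r.capture('side');crop(im,180,140,420,320,3.2,"pics/s25.png")
E
```

```text
[0.68904001 0.12355638 0.13076785] 26.45 [0.2185252  0.56887396 0.72874694] 0.05717224627191179
shift u [-0.0011 -0.0009 -0.0041] turn u [0.0002 0.0008 0.0005] minrows 0.020752048203279666 0.008400647341223286
```

View pics/w25.png

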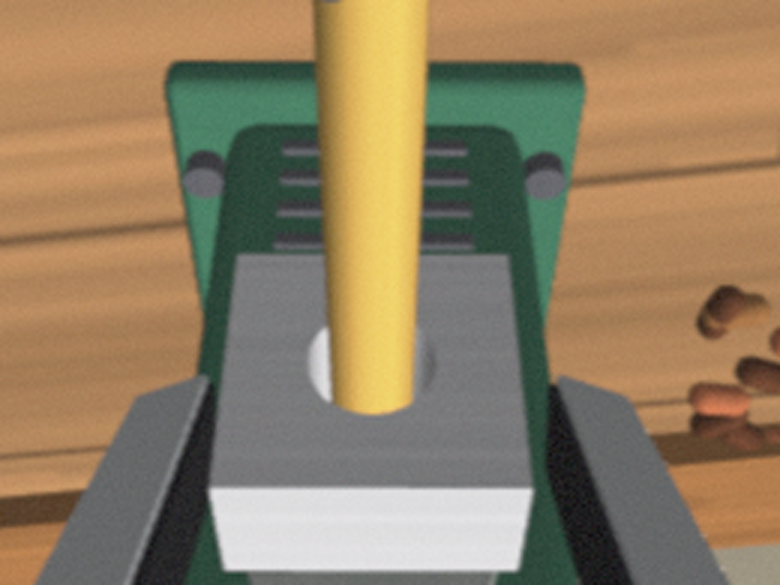

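View pics/s25.png

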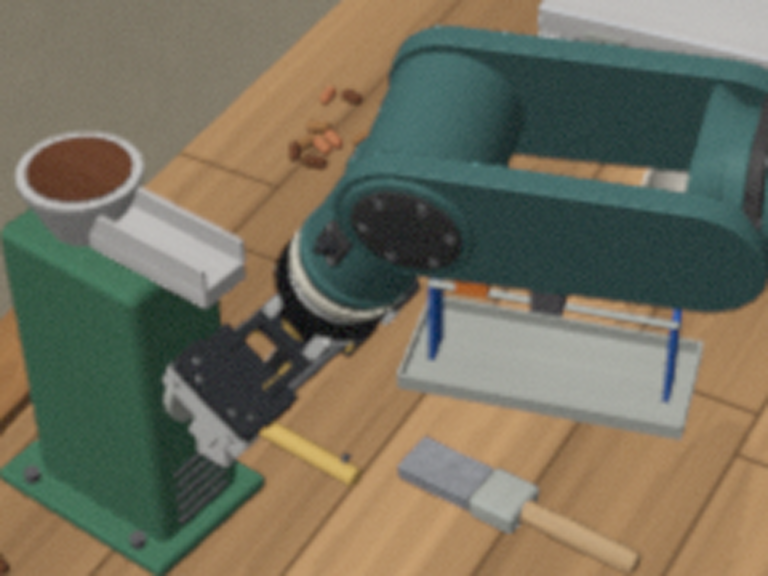

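>>> step_arm(motion="-0.001 -0.005 -0.0041 0 0 0 57; 0 0 0 0 0 0 53; 0 0 0 0 0 0 51; 0 0 0 0 0 0 49.5; 0 0 0 0 0 0 48; 0 0 0 0 0 0 46; 0 0 0 0 0 0 46", grip_force=25)

```text
clock: 27.42
tcp_pos: [0.6887, 0.1221, 0.1282]
eef_rot: [2.043, 1.775, 0.475]
force: [-0.6, -0.8, 0.5]
finger_gap: 0.0499
```

>>> step_arm(motion="0 -0.0013 0.0075 0 0 0 46; 0 -0.0013 0.0075 0 0 0 46; 0 -0.0013 0.0075 0 0 0 46; 0 0 0 0 0 0 46; 0 0 0 0 0 0 46")

```text
clock: 28.05
tcp_pos: [0.6887, 0.121, 0.1349]
eef_rot: [2.043, 1.775, 0.475]
force: [-0.6, -0.2, -1.3]
finger_gap: 0.0496
```

```bash
python3 - <<'E'
from h import *
s=r.read_state();im=r.capture('wrist');crop(im,240,200,410,320,4.7,"pics/w26.png");print(s['tcp_pos'],s['clock'],s['force'],s['wrist_torque'],s['finger_gap'])
E
```

```text
[0.6886727  0.12104126 0.13494653] 28.05 [-0.56242898 -0.20437108 -1.26892236] [0.09652455 0.25442903 0.04021664] 0.0496178593984309
```

View pics/w26.png

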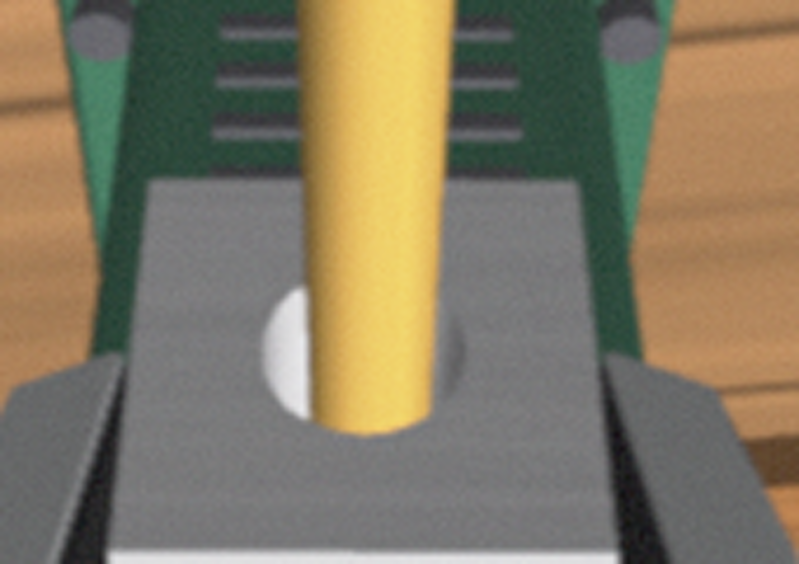

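>>> step_arm(motion="-0.038 0.0053 0 0 0 0 46; -0.038 0.0053 0 0 0 0 46; -0.038 0.0053 0 0 0 0 46; -0.038 0.0053 0 0 0 0 46; -0.038 0.0053 0 0 0 0 46; -0.038 0.0053 0 0 0 0 46; 0 0 0 0 0 0 46")

```text
clock: 28.98
tcp_pos: [0.6196, 0.1309, 0.1352]
eef_rot: [2.042, 1.776, 0.475]
force: [-0.2, 0.1, -1.1]
finger_gap: 0.0501
```

```bash
python3 - <<'E'
from h import *
s=r.read_state();im=r.capture('wrist');crop(im,240,200,410,320,4.7,"pics/w27.png");print(s['tcp_pos'],s['clock'],s['force'],s['wrist_torque'],s['finger_gap'])
E
```

```text
[0.61962001 0.1308518  0.13517243] 28.975 [-0.17491374  0.14447821 -1.067427  ] [ 0.10072464  0.27484258 -0.01707579] 0.05012617370388991
```

View pics/w27.png

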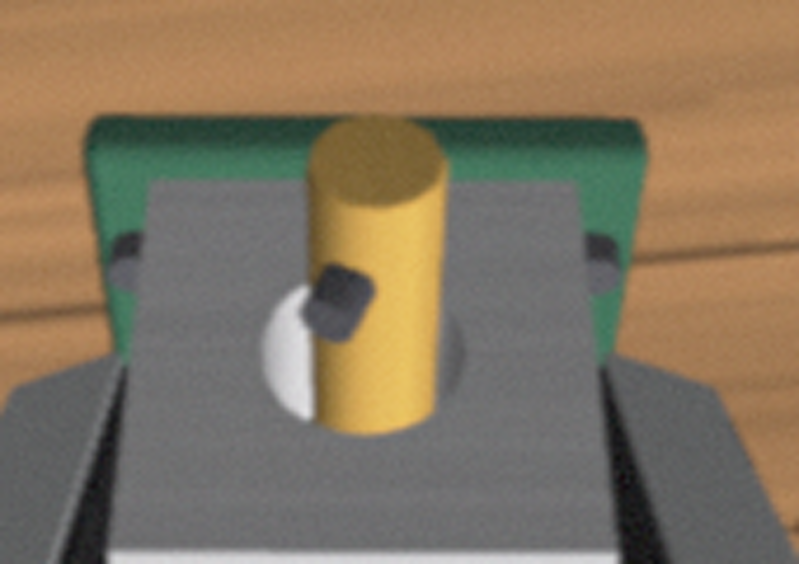

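>>> step_arm(motion="-0.0132 0.0017 0 0 0 0 46; -0.0132 0.0017 0 0 0 0 46; -0.0132 0.0019 0 0 0 0 46; -0.0132 0.0019 0 0 0 0 46; 0 0 0 0 0 0 46")

```text
clock: 29.65
tcp_pos: [0.6043, 0.1328, 0.135]
eef_rot: [2.043, 1.776, 0.475]
force: [-0.6, 0.6, -0.7]
finger_gap: 0.0499
```

>>> step_arm(motion="-0.0132 0.0019 0 0 0 0 46; -0.0132 0.0019 0 0 0 0 46; -0.0132 0.0019 0 0 0 0 46; -0.0132 0.0019 0 0 0 0 46; -0.0132 0.0019 0 0 0 0 46; 0 0 0 0 0 0 46")

```text
clock: 30.4
tcp_pos: [0.5845, 0.1357, 0.1351]
eef_rot: [2.043, 1.775, 0.475]
force: [-0.0, -0.1, -1.5]
finger_gap: 0.0499
```

>>> step_arm(motion="-0.0198 0.0028 0 0 0 0 46; -0.0198 0.0028 0 0 0 0 46; -0.0198 0.0028 0 0 0 0 46; -0.0198 0.0028 0 0 0 0 46; -0.0264 0.0037 0 0 0 0 46; -0.0264 0.0037 0 0 0 0 46; 0 0 0 0 0 0 46")

```text
clock: 31.28
tcp_pos: [0.5446, 0.1414, 0.1351]
eef_rot: [2.043, 1.776, 0.475]
force: [0.4, -0.3, -0.8]
finger_gap: 0.0502
```

```bash
python3 - <<'E'
from h import *
s=r.read_state();im=r.capture('side');crop(im,170,170,410,320,3.2,"pics/s28.png");print(s['tcp_pos'],s['clock'],s['force'],s['finger_gap'])
c=np.array([.5672,-.159,0]);u=np.array([.9713,.2378,0])
t=tcp_for(c-.062*u+[0,0,.113],30,13.75);print(t);plan(t+[0,0,.05],13.75,30,s)
E
```

```text
[0.54458509 0.1413765  0.13510216] 31.275 [ 0.4107451  -0.32018329 -0.80688556] 0.050151827006661195
[ 0.51620715 -0.17148558  0.09654552]
shift u [-0.0946 -1.0429  0.0381] turn u [0.0003 0.0001 0.2417] minrows 5.0296768311903435 2.032854198742697
```

View pics/s28.png

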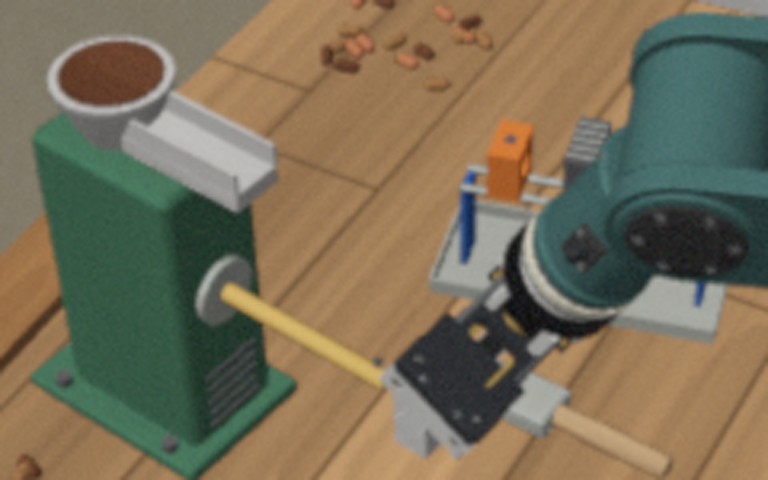

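>>> step_arm(motion="-0.02 -0.05 0.12 0 0 0 46; -0.01 -0.14 0 0 0 0.04 46; -0.01 -0.16 0 0 0 0.04 46; -0.01 -0.16 0 0 0 0.04 46; -0.01 -0.16 0 0 0 0.04 46; -0.01 -0.16 0 0 0 0.04 46; -0.01 -0.13 0 0 0 0.0418 46; -0.0146 -0.0829 0 0 0 0 46")

```text
clock: 32.33
tcp_pos: [0.5182, -0.1725, 0.1719]
eef_rot: [1.716, 2.164, 0.573]
force: [0.3, 0.4, -1.1]
finger_gap: 0.0501
```

>>> step_arm(motion="0 0 -0.03 0 0 0 46; 0 0 -0.05 0 0 0 46; 0 0 0 0 0 0 46; 0 0 0 0 0 0 46")

```text
clock: 32.83
tcp_pos: [0.5209, -0.1644, 0.1495]
eef_rot: [1.716, 2.167, 0.57]
force: [-0.1, 0.4, -0.5]
finger_gap: 0.05
```

```bash
python3 - <<'E'
from h import *
s=r.read_state();im=r.capture('wrist');cv2.imwrite("pics/w29.png",im[:,:,::-1]);print(s['tcp_pos'],s['clock'],s['force'],s['finger_gap'])
c=np.array([.5672,-.159,0]);u=np.array([.9713,.2378,0])
t=tcp_for(c-.062*u+[0,0,.113],30,13.75);plan(t,13.75,30,s)
im=r.capture('side');crop(im,250,150,450,300,4,"pics/s29.png")
E
```

```text
[ 0.52094668 -0.16444864  0.14954631] 32.825 [-0.11204761  0.38794806 -0.4847226 ] 0.04998987684021447
shift u [-0.0158 -0.0235 -0.1767] turn u [ 0.0022 -0.005   0.0059] minrows 0.8588089760741879 0.06726147383351896
```

View pics/w29.png

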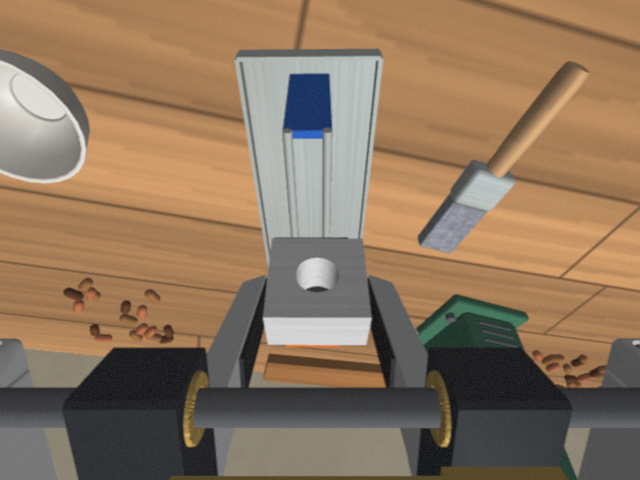

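View pics/s29.png

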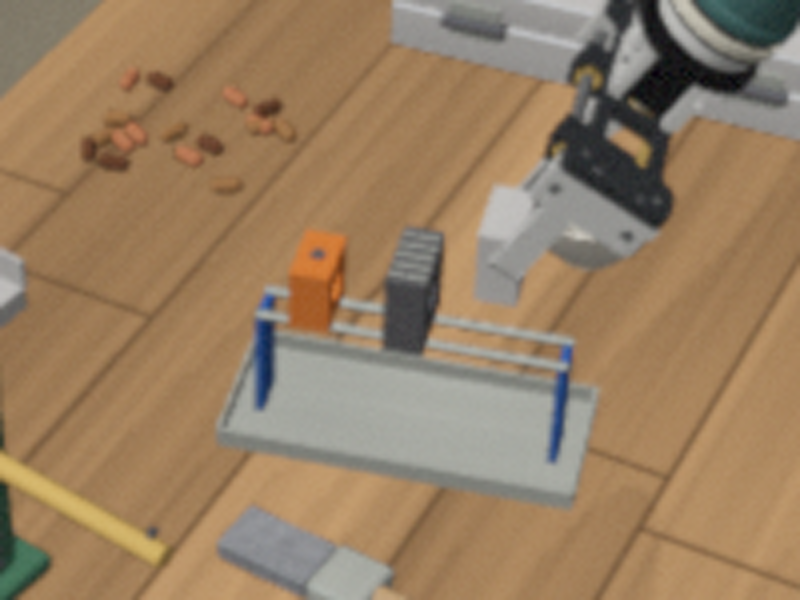

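>>> step_arm(motion="-0.0158 -0.022 0 0.0022 -0.005 0.0059 46; 0 0 -0.04 0 0 0 46; 0 0 -0.045 0 0 0 46; 0 0 -0.04 0 0 0 46; 0 0 -0.03 0 0 0 46; 0 0 0 0 0 0 46; 0 0 0 0 0 0 46")

```text
clock: 33.8
tcp_pos: [0.5243, -0.1608, 0.1091]
eef_rot: [1.733, 2.158, 0.557]
force: [-0.1, -0.2, -1.4]
finger_gap: 0.0497
```

```bash
python3 - <<'E'
from h import *
s=r.read_state();im=r.capture('wrist');crop(im,240,110,400,260,4,"pics/w30.png");print(s['tcp_pos'],s['clock'],s['force'],s['finger_gap'])
c=np.array([.5672,-.159,0]);u=np.array([.9713,.2378,0])
t=tcp_for(c-.062*u+[0,0,.113],30,13.75);plan(t,13.75,30,s)
im=r.capture('side');crop(im,250,150,450,300,4,"pics/s30.png")
E
```

```text
[ 0.52428148 -0.16078291  0.10907539] 33.8 [-0.12580178 -0.21665261 -1.40970807] 0.0496626420665108
shift u [-0.0269 -0.0357 -0.0418] turn u [ 0.0044 -0.0095  0.0147] minrows 0.29360748900963196 0.1516119755625072
```

View pics/w30.png

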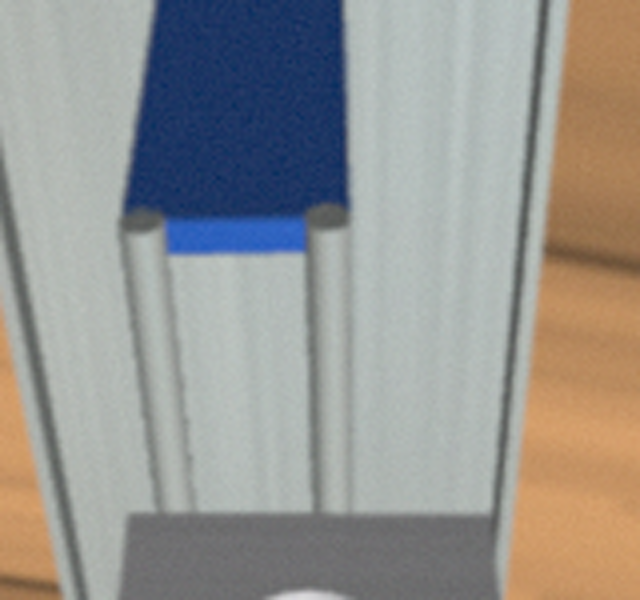

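View pics/s30.png

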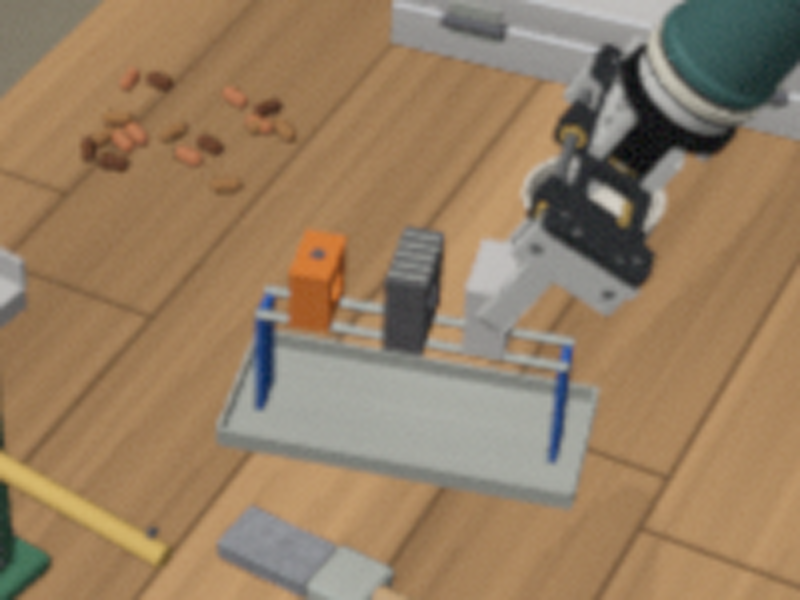

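```bash
python3 - <<'E'
from h import *
s=r.read_state();print(s['joints'])
lo=np.array([-3.1,-.76,.27,-1.08,.17,-2.57]);hi=np.array([3.1,2.03,2.55,4.22,2.65,2.57])
print(s['joints']-lo,hi-s['joints'])
E
```

```text
[-0.66393498 -0.20255411  1.88462864  0.42064001  1.15141405 -2.5656878 ]
[2.43606502 0.55744589 1.61462864 1.50064001 0.98141405 0.0043122 ] [3.76393498 2.23255411 0.66537136 3.79935999 1.49858595 5.1356878 ]
```

```bash
python3 - <<'E'
from h import *
s=r.read_state()
c=np.array([.5672,-.159,0]);u=np.array([.9713,.2378,0])
for a in (-.062,-.04,-.035):
  t=tcp_for(c+a*u+[0,0,.113],30,13.75);print(a);plan(t+[0,0,.012],13.75,30,s)
E
```

```text
-0.062
shift u [-0.0272 -0.0351 -0.0029] turn u [ 0.0046 -0.0092  0.0148] minrows 0.21357020969395324 0.15150748110040382
-0.04
shift u [ 0.0441 -0.0177 -0.0029] turn u [ 0.0046 -0.0092  0.0148] minrows 0.22826878019357685 0.15150748110040382
-0.035
shift u [ 0.0602 -0.0137 -0.0029] turn u [ 0.0046 -0.0092  0.0148] minrows 0.29688665682107823 0.15150748110040382
```

>>> step_arm(motion="0.0441 0 0 0 0 0 46; 0 -0.0177 -0.0029 0.0046 -0.0092 0.0148 46; 0 0 0 0 0 0 46; 0 0 0 0 0 0 46")

```text
clock: 34.4
tcp_pos: [0.5408, -0.1603, 0.1105]
eef_rot: [1.719, 2.168, 0.569]
force: [-0.3, 0.5, -0.6]
finger_gap: 0.0495
```

```bash
python3 - <<'E'
from h import *
s=r.read_state();print(s['joints'],s['clock'],s['tcp_pos'])
c=np.array([.5672,-.159,0]);u=np.array([.9713,.2378,0])
for a in (-.062,-.04,-.035):
  t=tcp_for(c+a*u+[0,0,.113],30,13.75);print(a);plan(t+[0,0,.012],13.75,30,s)
E
```

```text
[-0.64685075 -0.16635278  1.85458954  0.42770692  1.14320602 -2.5659295 ] 34.4 [ 0.54083328 -0.16028729  0.11048348]
-0.062
shift u [-0.0821 -0.0373 -0.0065] turn u [ 0.0019 -0.006   0.0064] minrows 0.43395228856844087 0.07527754233208428
-0.04
shift u [-0.0109 -0.0199 -0.0065] turn u [ 0.0019 -0.006   0.0064] minrows 0.11310157383344245 0.07527754233208428
-0.035
shift u [ 0.0053 -0.0159 -0.0065] turn u [ 0.0019 -0.006   0.0064] minrows 0.08636846339900235 0.07527754233208428
```

>>> step_arm(motion="0 0 0 0 0 -0.012 46; -0.0174 -0.0215 0 0 0 0 46; 0 0 0 0 0 0 46; 0 0 0 0 0 0 46")

```text
clock: 34.9
tcp_pos: [0.5356, -0.167, 0.1107]
eef_rot: [1.737, 2.148, 0.564]
force: [0.3, 0.1, -0.8]
finger_gap: 0.0498
```

```bash
python3 - <<'E'
from h import *
s=r.read_state();print(s['joints'],s['clock'],s['tcp_pos'])
R=Ro.from_rotvec(s['eef_rot']).as_matrix();print('yaw',np.degrees(np.arctan2(-R[0,0],R[1,0])),'roll',np.degrees(R[2,0]),'tilt',np.degrees(np.arccos(-R[2,2])))
c=np.array([.5672,-.159,0]);u=np.array([.9713,.2378,0])
for a in (-.04,-.042):
  t=tcp_for(c+a*u+[0,0,.113],30,13.75);print(a);plan(t+[0,0,.012],13.75,30,s)
im=r.capture('wrist');crop(im,240,110,400,260,4,"pics/w31.png")
E
```

```text
[-0.66216091 -0.17568194  1.86216344  0.42639302  1.14270499 -2.56109722] 34.9 [ 0.53558403 -0.1669766   0.11069535]
yaw 12.052305997713416 roll -0.04682426123063238 tilt 29.461716141037968
-0.04
shift u [ 0.0066  0.0024 -0.0072] turn u [ 0.0018 -0.0057  0.0189] minrows 0.048294941202359706 0.16652487690010137
-0.042
shift u [ 0.0002  0.0008 -0.0072] turn u [ 0.0018 -0.0057  0.0189] minrows 0.034632632813195105 0.16652487690010137
```

View pics/w31.png

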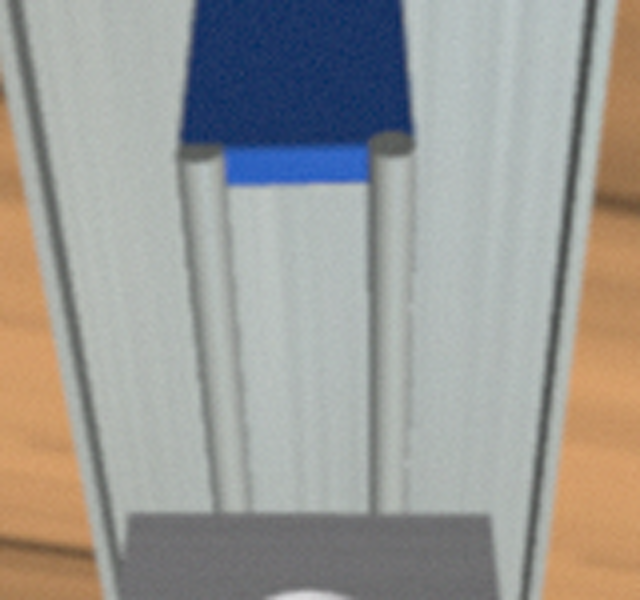

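>>> step_arm(motion="0 0.0015 -0.02 0 0 0 46; 0 0 -0.017 0 0 0 46; 0 0 0 0 0 0 46; 0 0 0 0 0 0 46")

```text
clock: 35.45
tcp_pos: [0.5362, -0.1655, 0.0998]
eef_rot: [1.739, 2.148, 0.563]
force: [0.8, -0.4, -0.1]
finger_gap: 0.0497
```

```bash
python3 - <<'E'
from h import *
s=r.read_state();print(s['joints'],s['clock'],s['tcp_pos'],s['force'])
R=Ro.from_rotvec(s['eef_rot']).as_matrix();print('yaw',np.degrees(np.arctan2(-R[0,0],R[1,0])),'roll',np.degrees(R[2,0]),'tilt',np.degrees(np.arccos(-R[2,2])))
im=r.capture('wrist');crop(im,240,110,400,260,4,"pics/w32.png")
E
```

```text
[-0.65758041 -0.16697966  1.87700524  0.42832308  1.11977505 -2.56617944] 35.45 [ 0.53616771 -0.16554828  0.09977223] [ 0.84456157 -0.35456127 -0.08009393]
yaw 12.014271894197796 roll -0.0466088083124218 tilt 29.393549164017614
```

View pics/w32.png

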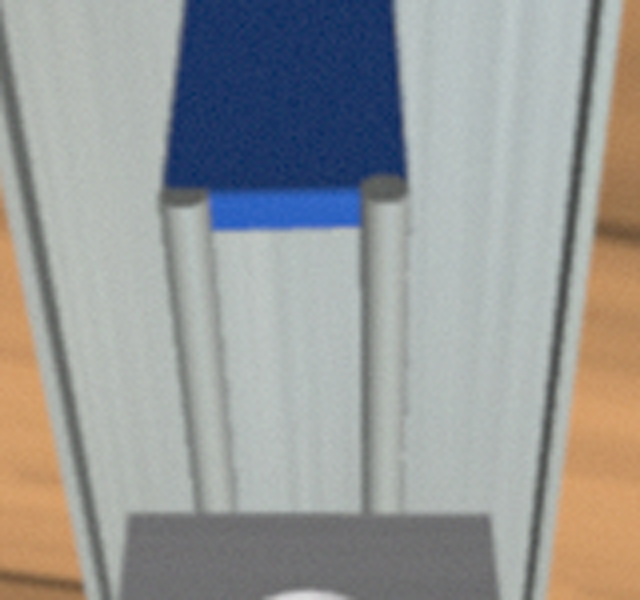

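>>> step_arm(motion="0 0 0 0 0 -0.01 46; 0.001 -0.005 -0.01 0 0 0 46; 0 0 0 0 0 0 46; 0 0 0 0 0 0 46")

```text
clock: 36.0
tcp_pos: [0.5364, -0.1672, 0.0968]
eef_rot: [1.754, 2.132, 0.558]
force: [-0.3, -0.1, -0.7]
finger_gap: 0.0498
```

```bash
python3 - <<'E'
from h import *
s=r.read_state();print(s['joints'],s['clock'],s['tcp_pos'],s['force'])
R=Ro.from_rotvec(s['eef_rot']).as_matrix();print('yaw',np.degrees(np.arctan2(-R[0,0],R[1,0])),'roll',np.degrees(R[2,0]),'tilt',np.degrees(np.arccos(-R[2,2])))
im=r.capture('wrist');crop(im,240,110,400,260,4,"pics/w33.png")
E
```

```text
[-0.65561475 -0.16667491  1.8829369   0.42414613  1.10675631 -2.5511751 ] 36.0 [ 0.53640871 -0.16716694  0.0967943 ] [-0.26680962 -0.10725333 -0.72178486]
yaw 11.106544866514552 roll -0.05171276912217945 tilt 29.392205944144674
```

View pics/w33.png

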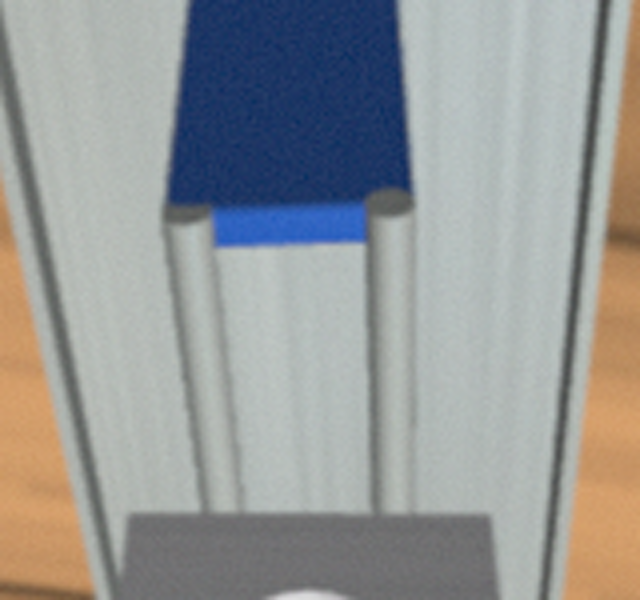

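>>> step_arm(motion="0 0 -0.003 0 0 0.005 46; 0 0 0 0 0 0 46")

```text
clock: 36.3
tcp_pos: [0.5364, -0.1672, 0.0959]
eef_rot: [1.747, 2.14, 0.56]
force: [-0.3, 0.4, -1.5]
finger_gap: 0.0499
```

>>> step_arm(motion="0 0 -0.003 0 0 0 46; 0 0 0 0 0 0 46")

```text
clock: 36.55
tcp_pos: [0.5365, -0.1672, 0.0952]
eef_rot: [1.746, 2.14, 0.56]
force: [-0.0, 0.0, -0.8]
finger_gap: 0.0495
```

>>> step_arm(motion="0 0 -0.003 0 0 0 46; 0 0 0 0 0 0 46")

```text
clock: 36.8
tcp_pos: [0.5367, -0.1672, 0.0951]
eef_rot: [1.745, 2.14, 0.561]
force: [-3.2, 0.7, 4.3]
finger_gap: 0.0493
```

```bash
python3 - <<'E'
from h import *
s=r.read_state();print(s['joints'][5],s['clock'],s['tcp_pos'],s['force'])
R=Ro.from_rotvec(s['eef_rot']).as_matrix();print('yaw',np.degrees(np.arctan2(-R[0,0],R[1,0])),'roll',np.degrees(R[2,0]),'tilt',np.degrees(np.arccos(-R[2,2])))
im=r.capture('wrist');crop(im,240,110,400,260,4,"pics/w34.png")
E
```

```text
-2.5643247143475336 36.8 [ 0.53668278 -0.1672415   0.09507801] [-3.17681146  0.74779466  4.32560732]
yaw 11.568396079063627 roll -0.09071289500707558 tilt 29.446644603534207
```

View pics/w34.png

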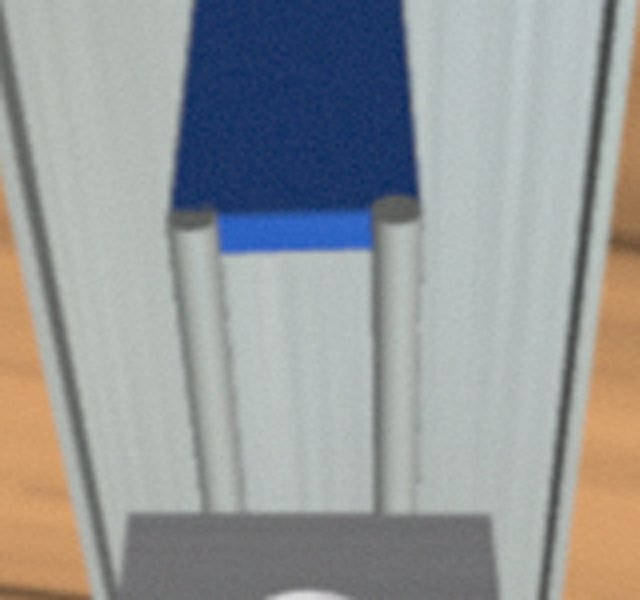

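>>> step_arm(motion="0 0 0 0 0 0 48; 0 0 0 0 0 0 51; 0 0 0 0 0 0 55; 0 0 0 0 0 0 60; 0 0 0 0 0 0 65; 0 0 0 0 0 0 65")

```text
clock: 37.6
tcp_pos: [0.5364, -0.1671, 0.0941]
eef_rot: [1.746, 2.14, 0.56]
force: [-0.2, -0.4, -0.0]
finger_gap: 0.0651
```

```bash
python3 - <<'E'
from h import *
s=r.read_state();im=r.capture('wrist');crop(im,200,110,440,290,3.3,"pics/w35.png");print(s['tcp_pos'],s['clock'],s['force'],s['finger_gap'],s['joints'])
print(-Ro.from_rotvec(s['eef_rot']).as_matrix()[:,2]*.09/.3)
im=r.capture('side');crop(im,250,150,450,300,4,"pics/s35.png")
E
```

```text
[ 0.53639858 -0.16710468  0.09405606] 37.6 [-0.19431438 -0.43111747 -0.00859589] 0.06514085112344731 [-0.65785372 -0.16203263  1.8846971   0.42852415  1.10513735 -2.56431566]
[-0.14427997 -0.02928081  0.26139228]
```

View pics/w35.png

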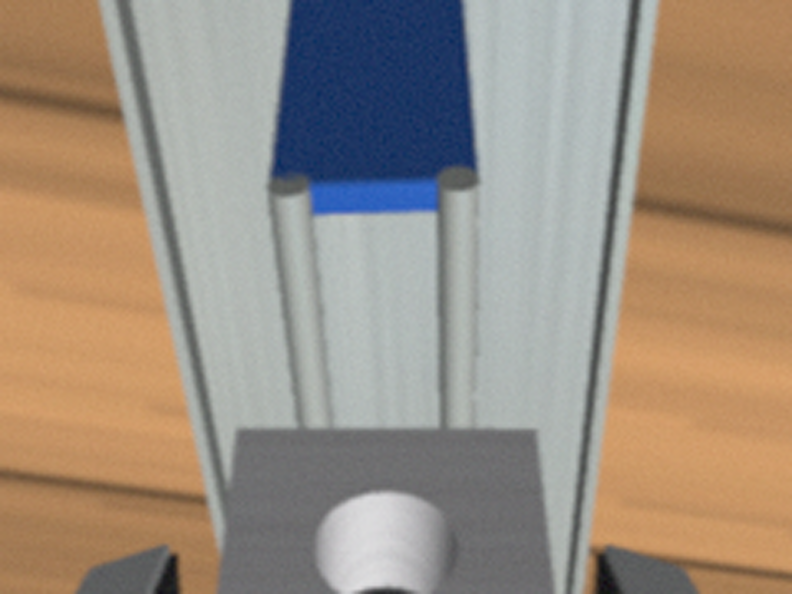

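View pics/s35.png

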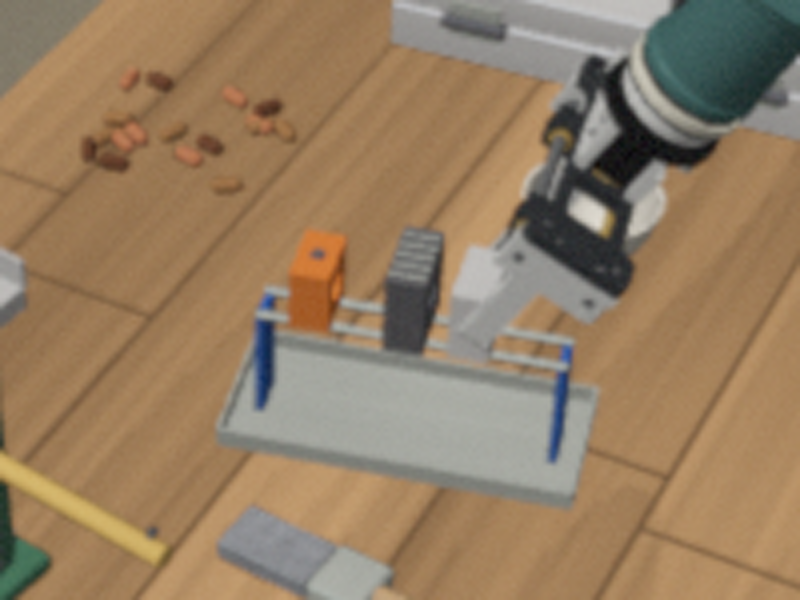

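>>> step_arm(motion="0 0 0 0 0 0 80; 0 0 0 0 0 0 90; -0.0243 -0.006 0.0433 0 0 -0.01 94; -0.048 -0.01 0.0866 0 0 -0.01 94; -0.048 -0.01 0.0866 0 0 -0.01 94; -0.024 -0.004 0.0433 0 0 -0.01 94; 0 0 0 0 0 0 94; 0 0 0 0 0 0 94")

```text
clock: 38.7
tcp_pos: [0.4928, -0.1758, 0.171]
eef_rot: [1.808, 2.078, 0.544]
force: [-0.0, 0.5, -0.4]
finger_gap: 0.0941
```

```bash
python3 - <<'E'
from h import *
s=r.read_state();im=r.capture('wrist');c0=cam('wrist',s);np.savez('w36.npz',im=im,R=c0[1],t=c0[2],K=c0[0]);cv2.imwrite("pics/w36.png",im[:,:,::-1]);print(s['tcp_pos'],s['clock'],s['force'],s['finger_gap'],s['joints'])
im=r.capture('side');crop(im,250,150,450,300,4,"pics/s36.png")
c=np.array([.5672,-.159,0]);u=np.array([.9713,.2378,0])
t=c-.042*u+[0,0,.113-.019+.12];plan(t,13.75,0,s)
E
```

```text
[ 0.49280056 -0.17576993  0.17103034] 38.7 [-0.00702496  0.52120875 -0.41782203] 0.09409985368582971 [-0.72775576 -0.31012499  1.84454617  0.40027757  1.28174914 -2.48927025]
shift u [0.112  0.0226 0.1432] turn u [-0.0615  0.3202  0.0629] minrows 0.8795165003163357 2.7930346897476275
```

View pics/w36.png

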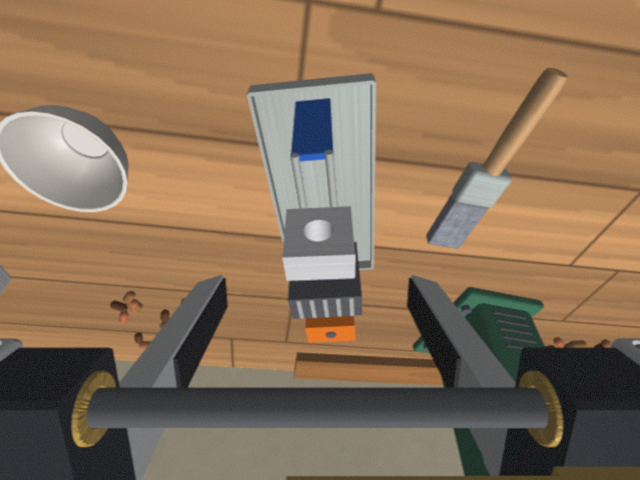

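View pics/s36.png

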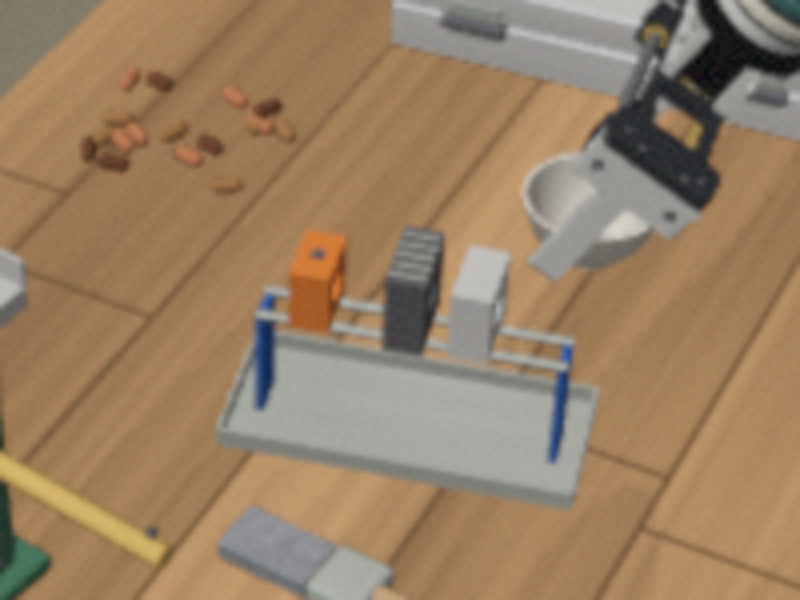

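>>> step_arm(motion="0 0 0.07 -0.0154 0.08 0.0157 94; 0.03 0.006 0.0732 -0.0154 0.08 0.0157 94; 0.04 0.008 0 -0.0154 0.08 0.0157 94; 0.042 0.0086 0 -0.0154 0.08 0.0157 94; 0 0 0 0 0 0 94; 0 0 0 0 0 0 94")

```text
clock: 39.55
tcp_pos: [0.5265, -0.169, 0.2137]
eef_rot: [-1.938, -2.472, -0.0]
force: [-0.4, -0.2, -0.4]
finger_gap: 0.0943
```

```bash
python3 - <<'E'
from h import *
s=r.read_state();im=r.capture('wrist');c0=cam('wrist',s);np.savez('w37.npz',im=im,R=c0[1],t=c0[2],K=c0[0]);cv2.imwrite("pics/w37.png",im[:,:,::-1]);print(s['tcp_pos'],s['clock'],s['force'],s['finger_gap'],s['joints'])
c=np.array([.5672,-.159,0]);u=np.array([.9713,.2378,0])
t=c-.042*u+[0,0,.113-.019];plan(t,13.75,0,s)
E
```

```text
[ 0.52645461 -0.16902899  0.21370865] 39.55 [-0.39187025 -0.24134663 -0.37285544] 0.09432973119641976 [-4.13335871e-01  9.00430680e-02  1.30417331e+00  1.75658547e-04
  1.74758771e+00 -2.22483926e+00]
shift u [-0.0002  0.0001 -0.399 ] turn u [-0.0002 -0.0001 -0.0005] minrows 1.9153386654285514 0.004300106476106125
```

View pics/w37.png

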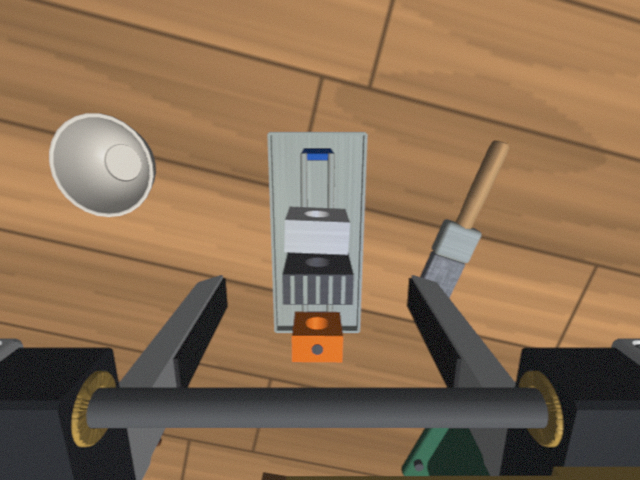

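```bash
python3 - <<'E'
from h import *
im=np.load('w37.npz')['im']; crop(im,255,120,380,370,2.4,"pics/w37c.png")
E
```

```text
(no output)
```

View pics/w37c.png

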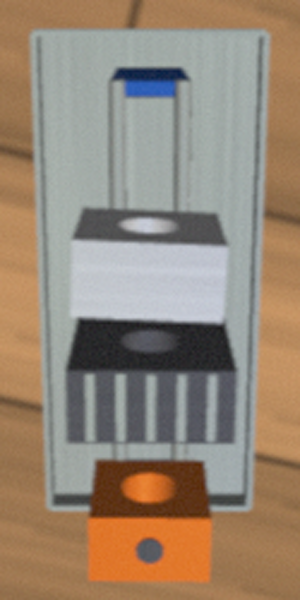

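>>> step_arm(motion="0 0 -0.08 0 0 0 94; 0 0 -0.12 0 0 0 94; 0 0 -0.1 0 0 0 85; 0 0 -0.06 0 0 0 70; 0 0 0 0 0 0 60; 0 0 0 0 0 0 58; 0 0 0 0 0 0 56", grip_force=5)

```text
clock: 40.48
tcp_pos: [0.5277, -0.1698, 0.1089]
eef_rot: [1.936, 2.468, 0.002]
force: [0.6, -0.7, -0.3]
finger_gap: 0.0564
```

```bash
python3 - <<'E'
from h import *
s=r.read_state();im=r.capture('wrist');crop(im,190,120,450,315,3,"pics/w38.png");print(s['tcp_pos'],s['clock'],s['force'],s['finger_gap'])
c=np.array([.5672,-.159,0]);u=np.array([.9713,.2378,0])
t=c-.042*u+[0,0,.105];plan(t,13.75,0,s)
im=r.capture('side');crop(im,250,150,450,300,4,"pics/s38.png")
E
```

```text
[ 0.52766894 -0.16980201  0.10885076] 40.475 [ 0.62520328 -0.7004223  -0.30406402] 0.05641264490096769
shift u [-0.0042  0.0027 -0.0128] turn u [ 0.0014  0.0029 -0.0002] minrows 0.0661404288306045 0.027298669391004525
```

View pics/w38.png

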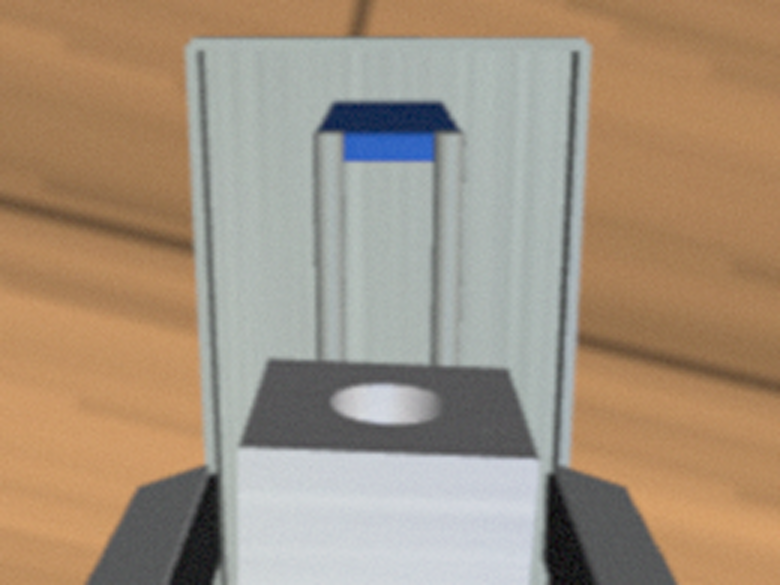

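View pics/s38.png

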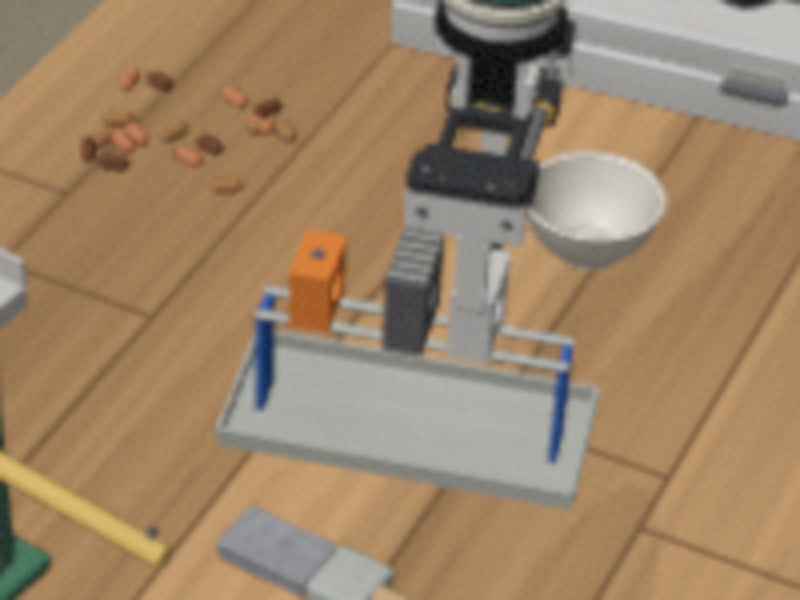

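>>> step_arm(motion="-0.003 0.0027 -0.005 0.0014 0.0029 0 56; 0 0 0 0 0 0 54; 0 0 0 0 0 0 52; 0 0 0 0 0 0 51; 0 0 0 0 0 0 50.5; 0 0 0 0 0 0 49.8; 0 0 0 0 0 0 49.5", grip_force=4)

```text
clock: 41.45
tcp_pos: [0.526, -0.1688, 0.1057]
eef_rot: [-1.938, -2.47, 0.001]
force: [0.8, -1.7, 0.6]
finger_gap: 0.0502
```

```bash
python3 - <<'E'
from h import *
s=r.read_state();im=r.capture('wrist');crop(im,190,120,450,315,3,"pics/w39.png");print(s['tcp_pos'],s['clock'],s['force'],s['finger_gap'])
E
```

```text
[ 0.5260049  -0.16877968  0.10573169] 41.45 [ 0.84368115 -1.72243441  0.5629118 ] 0.05024176007788991
```

View pics/w39.png

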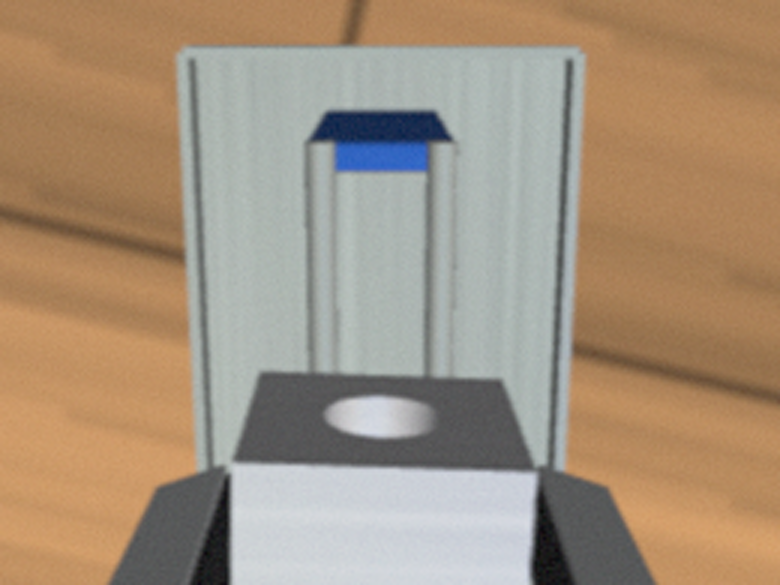

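>>> step_arm(motion="0 0 0 0 0 0 48; 0 0 0 0 0 0 47; 0 0 0 0 0 0 47; 0 0 0 0 0 0 47", grip_force=15)

```text
clock: 42.0
tcp_pos: [0.5259, -0.1687, 0.1057]
eef_rot: [-1.938, -2.47, 0.001]
force: [0.2, -2.5, 1.2]
finger_gap: 0.0502
```

```bash
python3 - <<'E'
from h import *
s=r.read_state();im=r.capture('wrist');crop(im,190,120,450,315,3,"pics/w40.png");print(s['tcp_pos'],s['clock'],s['force'],s['finger_gap'])
E
```

```text
[ 0.52591004 -0.1686894   0.10567722] 42.0 [ 0.22468402 -2.48926719  1.15698973] 0.05021742938922421
```

View pics/w40.png

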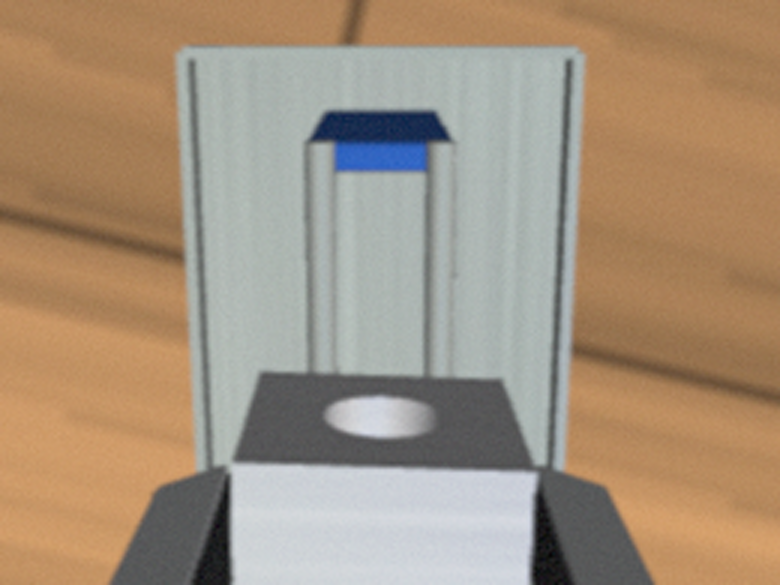

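>>> step_arm(motion="0 0 0.002 0 0 0 47; 0 0 0 0 0 0.009 47; 0 0 0 0 0 0.009 47; 0 0 0 0 0 0 47; 0 0 0 0 0 0 47")

```text
clock: 42.68
tcp_pos: [0.5256, -0.1684, 0.1058]
eef_rot: [-1.902, -2.496, 0.002]
force: [-0.3, -0.0, -0.9]
finger_gap: 0.05
```

```bash
python3 - <<'E'
from h import *
s=r.read_state();im=r.capture('wrist');crop(im,190,120,450,315,3,"pics/w41.png");print(s['tcp_pos'],s['clock'],s['force'],s['finger_gap'])
E
```

```text
[ 0.52561092 -0.16842997  0.10584258] 42.675 [-0.3137159  -0.00578685 -0.87810988] 0.050010842364371325
```

View pics/w41.png

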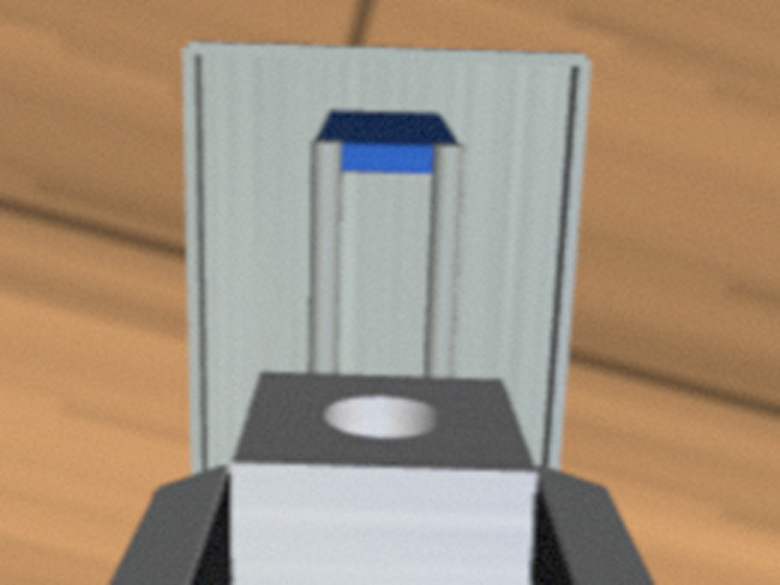

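>>> step_arm(motion="0 0 -0.002 0 0 0 47; 0 0 0 0 0 0 47; 0 0 -0.002 0 0 0 47; 0 0 0 0 0 0 47")

```text
clock: 43.22
tcp_pos: [0.526, -0.1685, 0.1057]
eef_rot: [-1.902, -2.497, 0.001]
force: [-0.8, 1.0, 2.2]
finger_gap: 0.0498
```

Touching down on the rails; releasing, then rising straight up.

>>> step_arm(motion="0 0 0 0 0 0 49; 0 0 0 0 0 0 51; 0 0 0 0 0 0 54; 0 0 0 0 0 0 60; 0 0 0 0 0 0 70; 0 0 0 0 0 0 80; 0 0 0 0 0 0 80")

```text
clock: 44.1
tcp_pos: [0.5258, -0.1685, 0.1049]
eef_rot: [-1.902, -2.496, 0.001]
force: [0.1, -0.0, 0.2]
finger_gap: 0.0797
```

>>> step_arm(motion="0 0 0.05 0 0 0 80; 0 0 0.12 0 0 0 90; 0 0 0.15 0 0 0 94; 0 0 0.1 0 0 0 94; 0 0 0 0 0 -0.018 94; 0 0 0 0 0 0 94; 0 0 0 0 0 0 94")

```text
clock: 44.98
tcp_pos: [0.525, -0.1682, 0.2288]
eef_rot: [-1.935, -2.466, 0.003]
force: [0.3, 0.2, -0.7]
finger_gap: 0.0941
```

```bash
python3 - <<'E'
from h import *
s=r.read_state();im=r.capture('wrist');c0=cam('wrist',s);np.savez('w42.npz',im=im,R=c0[1],t=c0[2],K=c0[0]);crop(im,240,110,400,350,2.5,"pics/w42.png");print(s['tcp_pos'],s['clock'],s['force'],s['finger_gap'])
im=r.capture('side');cv2.imwrite("pics/s42.png",im[:,:,::-1]);crop(im,270,180,410,285,5.5,"pics/s42c.png")
im=r.capture('scene');cv2.imwrite("pics/sc42.png",im[:,:,::-1])
E
```

```text
[ 0.52496754 -0.16815021  0.22877418] 44.975 [ 0.25622537  0.18368314 -0.70345106] 0.09412575240078792
```

View pics/w42.png

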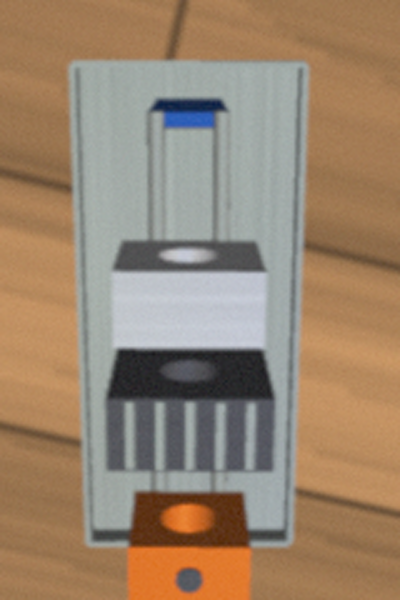

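View pics/s42c.png

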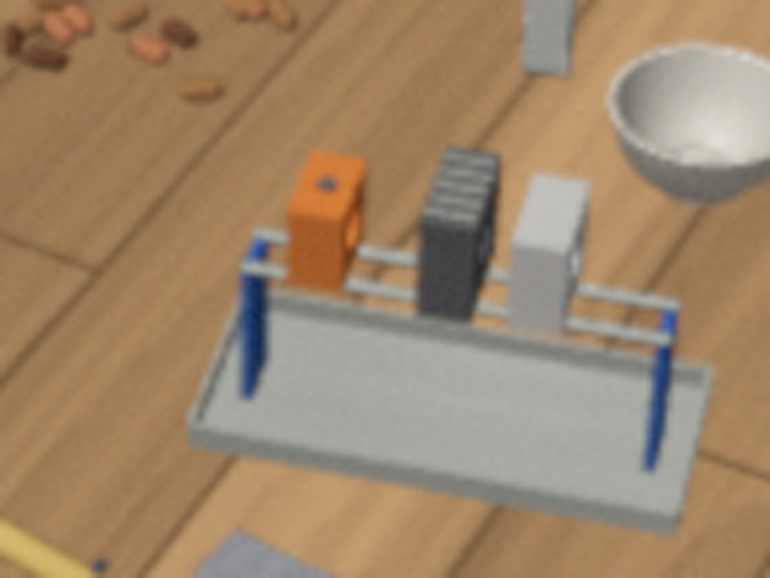

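View pics/s42.png

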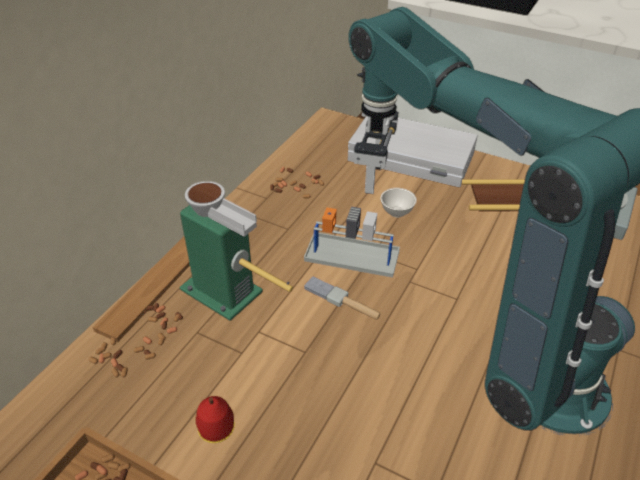

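View pics/sc42.png

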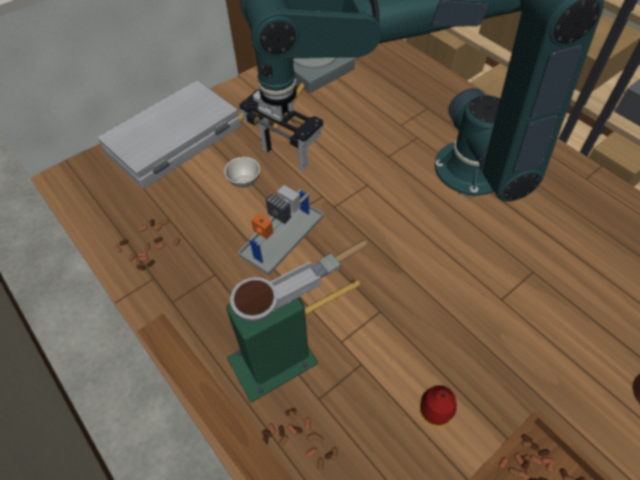

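```bash
python3 -c "
from station import r
print(r.finish_job(), r.read_state()['clock'])"
```

```text
the job is handed in; nothing more can be done
the job is handed in; nothing more can be done
```

The mill's shaft is clear. The collar came off first, then the breaker, then the spacer. All three rest on the draining rack with the robot clear of them. I handed the job in just after 45 s of the 72 s allowed, and the tool gives no verdict.

- **Drawing off:** The pin stood about 23° from upright, towards the rack side. Each part was lifted about 6.8 mm and shifted 1.2 mm towards the pin before pulling. No pushing or pulling force on the shaft showed in the readings I took, only the parts' own weight.
- **Setting down:** Each part was lowered until light contact with the rails, about 4 N, and then released. Rack positions are about x = +62 mm (collar), 0 mm (breaker) and −42 mm (spacer).
- **A snag with the spacer:** At the planned −62 mm slot the arm's last joint reached its limit. I set the spacer at −42 mm instead, where it stood about 2° out of line. I then gripped it again with the hand upright, turned it about 1.6° and set it down once more.
- **Last checks:** The final wrist and side pictures show all three parts midway on both rails, to about 0.5 mm, with their edges square to the rails. By eye, the pod, bowl and brush are where they started.
- **A disagreement:** The side camera put the rails about 5 to 8 mm lower than the wrist camera did. I used the wrist camera's height, and the contact heights on the rack agreed with it.

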